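Try the washed ink syringes, chock the good ones, reject the sticking ones

ROBOT

A 6-joint arm with a two-finger parallel gripper is mounted at the origin on the work surface. World frame = base frame: x ahead of the robot, y to its left, z up, the work surface at z = 0. Lengths are in m, angles in degrees, forces in N, time in s.
With the tool pointing down it reaches from about 0.25 to 0.725 m from the base axis. Payload 9.7 kg.
Tool frame: the origin (TCP) lies where the fingers leave the gripper's body, on its centre line; the fingertips stand 73 mm ahead of it and the grasp point (between the pads) lies 54 mm ahead of it; y points along the fingers, x is the direction in which the jaws open and shut, and the axes are right-handed (so a half turn about y gives the same grasp; the last joint's range is limited). The gripper opens to 85 mm and grips with 20 to 120 N. Pads are 22 mm wide; open, the fingers measure 114 mm over their backs; the gripper's body (76 mm by 85 mm) begins 54 mm behind the grasp point. The pads swing forward as they close: fully open they stand 13 mm farther back than shut.
Start: joints at [67.151, 4.979, 10.078, 95.1, 0, 90], TCP at [0.214, 0.507, 0.304] pointing down, gripper open.
Joint ranges: [-179.16, 179.16], [-48.56, 103.87], [-65.8, 70.77], [-126.05, 130.52], [-82.76, 87.17], [-180, 180]. Speed limits (degrees/s): [127.2, 127.2, 147.25, 180, 180, 180].

INTERFACE

Orientations are given as [roll, pitch, yaw] about the fixed x, y, z axes, in that order (R = Rz(yaw) Ry(pitch) Rx(roll)).
In Python, from workcell import sensors, imaging, bot, models gives the robot as it stands.
- The arm moves only by the tool arm_command, never from a script. Its argument "rows" is one flat list of numbers, 7 for each row, row after row: the shift along the tool's x, y, z in cm, then the turn, a rotation vector about the tool's x, y, z in degrees, then the gripper's target within -1 to 1 (fully open at 1, half-way at 0, shut at -1). A call has 1 to 12 rows; each row is the pose to reach, as a shift and turn from the pose commanded when the call began, along the tool's axes at that moment; what a row does not reach only later rows make up. A row lasts 1/12 s, in which the tool goes at most 41.7 mm and 7.16 degrees, less where a joint would pass 70% of its speed; a pose out of reach is approached as far as the arm can. A call with a gripper value outside its range is refused whole. The fingers move at their own pace and stop on an object; "force" is the grip in N (left out, the last holds). Time passes only in rows, so rows that repeat a pose let the fingers close. It gives the time, the measured TCP pose, the force and the opening at its end, in the units of the state.
- sensors.get_obs(): the state, without advancing time (a new reading comes with each control period).
- imaging.camera(name): name is "scene" or "top"; returns a dict with "pixels" (384x512x3 uint8, blue, green, red), "z_map" (384x512 float32, m along the optical axis (not along the pixel's ray), 0 where there is no reading), "camera_matrix" (3x3 intrinsics, pixels), "world_from_camera" (4x4, takes a point from camera to world coordinates). Camera axes: x right, y up, looking along -z (the intrinsics and any distortion apply to the point x, -y, -z); pixel columns grow to the right and rows downward; lengths in m; the calibration is good to about 2 mm. A picture is of the moment at which its call begins.
- bot.job_done(): hands the job in, once; it reports no verdict.
Trained networks look in the newest picture that a camera, given by its name, has taken for a name from the list of things; names that differ only in an ending like _2 or _b are one class to them, and where a whole thing is asked for, a point or a joint stands for the part that bears it (a point fixed in the world has none). Each returns a list of dicts, best first, with "conf" (0 to 1); they miss things now and then, are a little off and sometimes report something else, mostly with a low value. They report only what shows in the picture. A call takes as long as a camera call. They do not tell look-alikes from the thing itself.
- models.search_frame(thing, camera): "extent" ([centre column, centre row, width, height] in pixels, round what is visible of it).
- models.spot_point(thing, camera): "location" ([column, row] in pixels: a listed point, or the origin of a listed thing).
The state is a dict: "time": time; "q": joint angles; "qd": joint speeds; "joint_efforts": joint torques, N m; "ee_pos": TCP position; "tcp_rot": TCP orientation; "wrist_force": force on the tool from outside, world axes, zero at the start; "torque": the same for the moment, N m; "opening": finger opening in m.
Only numpy, scipy, OpenCV 4.12 (cv2) and the standard library are available. Lean on these libraries where they do the work, as an engineer would, in place of code of your own. Each camera call takes 0.05 s, during which the arm holds its last target.

TASK

The washed ink syringes are lying in the comb rack with their plungers drawn out. Push each plunger gently: those that run freely are pushed fully home, and those syringes are laid on the wooden board on their sides, parallel to its fence, closed up into one snug row against the fence, with the wooden chock set with its steep face snug against the last one so that the row cannot roll apart. If a plunger's resistance climbs part-way, do not force it: leave it where it stuck and put that syringe in the blue tub to soak again; leave everything else on the bench alone.

Things in the scene. Friction and masses are not known exactly. Their poses are not given: they have to be found in the camera images.
- rack: wooden comb rack, fixed, 118 x 326 mm; origin on the table under mid barrel of its middle notch, x along the syringes to their nozzles. Notches 66 mm apart along y. Barrels lie on two rails (x = +-36 mm, 12 mm thick, top 42 mm above the table, teeth to 61 mm); between them 60 mm is free for fingers, down to a 10 mm base. A 74 mm high end bar at the nozzle end takes the push; pads overhang the bare table at -x
- board: low wooden board, fixed, 270 x 160 mm, top 15 mm above the table; origin in the middle of its underside. A fence across its +x end, 18 mm thick, stands 41 mm above the table, inner face at x = 117 mm. Syringes lie along the board's y (either way round), axis 33 mm above the table, mid barrel within 30 mm of the midline; in a snug row the axes are at x = 99, 63, 27 mm
- tub: blue open soaking tub (dry), fixed, 230 x 140 mm outside, rim 45 mm above the table, walls and floor 4 mm thick; origin in the middle of its underside, x along its length
- chock: loose wooden chock, 0.2 to 0.4 kg, 80 mm wide along y; origin on its underside. Steep nose face at x = +30 mm, 30 mm high; tail slopes down to x = -44 mm. Upright grip (x = -14 to 4 mm, 70 mm wide, top 70 mm up): pinch it across its 18 mm. It goes on the board, its x along the board's x, nose to the fence; pushed along the board it rolls the syringes together
- ink_1: washed ink syringe, 0.2 kg: white barrel 36 mm in diameter, 110 mm long, grey rear ring; nozzle 14 mm thick, 22 mm long at +x; black plunger rod with orange thumb pad at -x. Origin on the barrel axis at mid barrel, x towards the nozzle (rolled to any angle). Starts in a rack notch, axis 60 mm above the table. All look alike: which ones stick can only be felt. Grip across the barrel at its origin. None if absent
- ink_2: washed ink syringe, 0.2 kg: white barrel 36 mm in diameter, 110 mm long, grey rear ring; nozzle 14 mm thick, 22 mm long at +x; black plunger rod with orange thumb pad at -x. Origin on the barrel axis at mid barrel, x towards the nozzle (rolled to any angle). Starts in a rack notch, axis 60 mm above the table. All look alike: which ones stick can only be felt. Grip across the barrel at its origin. None if absent
- ink_3: washed ink syringe, 0.2 kg: white barrel 36 mm in diameter, 110 mm long, grey rear ring; nozzle 14 mm thick, 22 mm long at +x; black plunger rod with orange thumb pad at -x. Origin on the barrel axis at mid barrel, x towards the nozzle (rolled to any angle). Starts in a rack notch, axis 60 mm above the table. All look alike: which ones stick can only be felt. Grip across the barrel at its origin. None if absent
- ink_4: washed ink syringe, 0.2 kg: white barrel 36 mm in diameter, 110 mm long, grey rear ring; nozzle 14 mm thick, 22 mm long at +x; black plunger rod with orange thumb pad at -x. Origin on the barrel axis at mid barrel, x towards the nozzle (rolled to any angle). Starts in a rack notch, axis 60 mm above the table. All look alike: which ones stick can only be felt. Grip across the barrel at its origin. None if absent
- ink_5: washed ink syringe, 0.2 kg: white barrel 36 mm in diameter, 110 mm long, grey rear ring; nozzle 14 mm thick, 22 mm long at +x; black plunger rod with orange thumb pad at -x. Origin on the barrel axis at mid barrel, x towards the nozzle (rolled to any angle). Starts in a rack notch, axis 60 mm above the table. All look alike: which ones stick can only be felt. Grip across the barrel at its origin. None if absent
- pad_1 (a point): centre of the rear face of ink_1's thumb pad (28 mm in diameter, 6 mm thick). In ink_1's frame: x = -117 to -109 mm at the start, -61 mm fully home (hard stop). A sound plunger slides at a steady 4 N. A sticking one does so to x = -95 to -90; then its force jumps to 6 N and climbs 1 N per mm: a push of 10 to 15 N tells; past -69 it is forced. Released, it stays within 6 mm of where it stuck
- pad_2 (a point): centre of the rear face of ink_2's thumb pad (28 mm in diameter, 6 mm thick). In ink_2's frame: x = -117 to -109 mm at the start, -61 mm fully home (hard stop). A sound plunger slides at a steady 4 N. A sticking one does so to x = -95 to -90; then its force jumps to 6 N and climbs 1 N per mm: a push of 10 to 15 N tells; past -69 it is forced. Released, it stays within 6 mm of where it stuck
- pad_3 (a point): centre of the rear face of ink_3's thumb pad (28 mm in diameter, 6 mm thick). In ink_3's frame: x = -117 to -109 mm at the start, -61 mm fully home (hard stop). A sound plunger slides at a steady 4 N. A sticking one does so to x = -95 to -90; then its force jumps to 6 N and climbs 1 N per mm: a push of 10 to 15 N tells; past -69 it is forced. Released, it stays within 6 mm of where it stuck
- pad_4 (a point): centre of the rear face of ink_4's thumb pad (28 mm in diameter, 6 mm thick). In ink_4's frame: x = -117 to -109 mm at the start, -61 mm fully home (hard stop). A sound plunger slides at a steady 4 N. A sticking one does so to x = -95 to -90; then its force jumps to 6 N and climbs 1 N per mm: a push of 10 to 15 N tells; past -69 it is forced. Released, it stays within 6 mm of where it stuck
- pad_5 (a point): centre of the rear face of ink_5's thumb pad (28 mm in diameter, 6 mm thick). In ink_5's frame: x = -117 to -109 mm at the start, -61 mm fully home (hard stop). A sound plunger slides at a steady 4 N. A sticking one does so to x = -95 to -90; then its force jumps to 6 N and climbs 1 N per mm: a push of 10 to 15 N tells; past -69 it is forced. Released, it stays within 6 mm of where it stuck
- seal_1 (a joint): how far the rubber seal inside ink_1 has been squashed (m): 0 (under 0.001) as long as the plunger runs freely and when a sound one is home; a plunger that sticks squashes it when pushed with more than 6 N, 1 mm per N beyond, and up to 6 mm of that stays after release. A syringe with over 0.002 counts as sticking and belongs in the tub
- seal_2 (a joint): how far the rubber seal inside ink_2 has been squashed (m): 0 (under 0.001) as long as the plunger runs freely and when a sound one is home; a plunger that sticks squashes it when pushed with more than 6 N, 1 mm per N beyond, and up to 6 mm of that stays after release. A syringe with over 0.002 counts as sticking and belongs in the tub
- seal_3 (a joint): how far the rubber seal inside ink_3 has been squashed (m): 0 (under 0.001) as long as the plunger runs freely and when a sound one is home; a plunger that sticks squashes it when pushed with more than 6 N, 1 mm per N beyond, and up to 6 mm of that stays after release. A syringe with over 0.002 counts as sticking and belongs in the tub
- seal_4 (a joint): how far the rubber seal inside ink_4 has been squashed (m): 0 (under 0.001) as long as the plunger runs freely and when a sound one is home; a plunger that sticks squashes it when pushed with more than 6 N, 1 mm per N beyond, and up to 6 mm of that stays after release. A syringe with over 0.002 counts as sticking and belongs in the tub
- seal_5 (a joint): how far the rubber seal inside ink_5 has been squashed (m): 0 (under 0.001) as long as the plunger runs freely and when a sound one is home; a plunger that sticks squashes it when pushed with more than 6 N, 1 mm per N beyond, and up to 6 mm of that stays after release. A syringe with over 0.002 counts as sticking and belongs in the tub
- bottle_red: bystander: red ink bottle, 64 mm in diameter, 200 mm tall, origin under it; leave alone
- hair_brush: bystander: dark bound-hair printing brush standing on end, 72 mm in diameter, 170 mm tall, origin under it; leave alone
- jar: bystander: amber jar, 60 mm in diameter, 75 mm tall, origin under it; leave alone
- scraper: bystander: ink scraper 260 mm long, lying flat, origin at its middle; leave alone
Mind the look-alikes: they are no part of the job. What is shaped like the ink_5 but pink or yellow is not meant.

How it is judged:
By the outcome, as a careful person would: the job done as asked, in the order asked, and still so for the second after the job is handed in, with the robot touching nothing.
Of ink_1, ink_2, ink_3, ink_4, ink_5 only 4 to 5 are there at a start; the rules pass over those that are not, and their reading is None.
At some moment in a run one of chock may be knocked a few centimetres aside while the robot is not near it.
Once in a run the grip may slacken for a moment while it holds something.
It also fails if it takes over 210 s, if anything falls off the work surface, if the arm or the gripper's body presses on something with over 40 N, if the wrist force passes 120 N, or if a joint passes its speed limit or range.

## Working session

There is one attempt and no reset: what is moved stays moved. The work goes in short steps, Python scripts to look and compute and a tool call to move; the robot and the scene stay as the last step left them, time stands still between calls to the robot, and variables do not carry over. Pictures are saved under pics/ and viewed, and the job is handed in when it is done.

Besides the shell and the picture viewer there is one more tool, called after "Emit:" as name(argument=value, ...) on one line, values as JSON. arm_command: Moves the arm, as the interface text tells. Its arguments: {"type":"object","properties":{"rows":{"type":"array","items":{"type":"number"}},"force":{"type":"number"}},"required":["rows"]}

```bash
mkdir -p pics; ls; cat > h.py <<'E'
import numpy as np, cv2
from workcell import sensors, imaging, bot, models
def px2w(c,u,v,z=None,d=None):
    K=c["camera_matrix"];T=c["world_from_camera"]
    r=np.array([(u-K[0,2])/K[0,0],-(v-K[1,2])/K[1,1],-1.0])
    if z is None:
        p=r*d
        return (T@np.r_[p,1])[:3]
    R=T[:3,:3]@r; o=T[:3,3]
    return o+R*(z-o[2])/R[2]
def cloud(c):
    K=c["camera_matrix"];T=c["world_from_camera"];d=c["z_map"]
    v,u=np.mgrid[0:d.shape[0],0:d.shape[1]]
    p=np.stack([(u-K[0,2])/K[0,0]*d,-(v-K[1,2])/K[1,1]*d,-d],-1)
    return p@T[:3,:3].T+T[:3,3]
E
python3 - <<'E'
from h import *
print(sensors.get_obs())
for n in ("scene","top"):
    c=imaging.camera(n); cv2.imwrite(f"pics/{n}0.png",cv2.resize(c["pixels"],(800,600)))
    np.savez(f"{n}0.npz",**c)
    print(n,c["camera_matrix"],c["world_from_camera"])
    for t in ("ink_1","pad_1","chock","board","tub","rack"):
        print(t,[(np.round(x["location"],1).tolist(),round(x["conf"],2)) for x in models.spot_point(t,n)])
E
```

```text
pics
{'time': 0.0, 'q': array([6.71508751e+01, 5.01381820e+00, 1.00323247e+01, 9.51006615e+01,
       1.06526546e-03, 8.99994741e+01]), 'qd': array([ 0.02664794, -0.07720328,  0.01075684, -0.04240484, -0.02219228,
       -0.00405703]), 'joint_efforts': array([ 5.25747291e-04, -5.20387995e+01,  4.64803398e+01,  1.64916023e-02,
       -3.58636964e-05, -5.12796099e-07]), 'ee_pos': array([0.21350898, 0.50671141, 0.30313786]), 'tcp_rot': array([-8.99989340e+01,  8.21549844e-02,  6.71514010e+01]), 'wrist_force': array([ 0.43077235,  0.07592402, -0.54141014]), 'torque': array([-0.00541443, -0.00367059,  0.03530165]), 'opening': 0.08553522700921165}
scene [[414.07436001   0.         255.17872068]
 [  0.         414.07436001 192.25403406]
 [  0.           0.           1.        ]] [[ 0.76573021 -0.35167421  0.53850023  1.18527824]
 [ 0.64307737  0.43221388 -0.63217297 -0.75209253]
 [-0.01042834  0.83037125  0.55711295  0.79081045]
 [ 0.          0.          0.          1.        ]]
ink_1 [([308.5, 183.6], 0.87), ([318.5, 169.8], 0.77), ([311.1, 148.7], 0.76), ([237.7, 156.0], 0.75), ([296.4, 
[... 343 characters left out ...]
   384.99076216 189.159411  ]
 [  0.           0.           1.        ]] [[-0.00901132  0.9909532  -0.13390501  0.37701547]
 [-0.99984506 -0.01095411 -0.01377905  0.0370761 ]
 [-0.01512121  0.1337601   0.99089837  1.19796505]
 [ 0.          0.          0.          1.        ]]
ink_1 [([103.9, 236.5], 0.98), ([185.0, 285.2], 0.82), ([213.4, 170.0], 0.74), ([151.7, 184.6], 0.69), ([195.9, 178.0], 0.67), ([171.7, 182.6], 0.63)]
pad_1 [([219.8, 211.1], 0.64), ([201.0, 212.6], 0.61), ([184.3, 325.0], 0.61), ([155.2, 222.9], 0.55), ([139.6, 221.4], 0.51)]
chock [([415.4, 208.3], 0.96)]
board [([287.9, 194.6], 0.92)]
tub [([349.6, 180.2], 0.71)]
rack [([195.8, 178.5], 0.92), ([416.9, 204.7], 0.56)]
```

View pics/scene0.png

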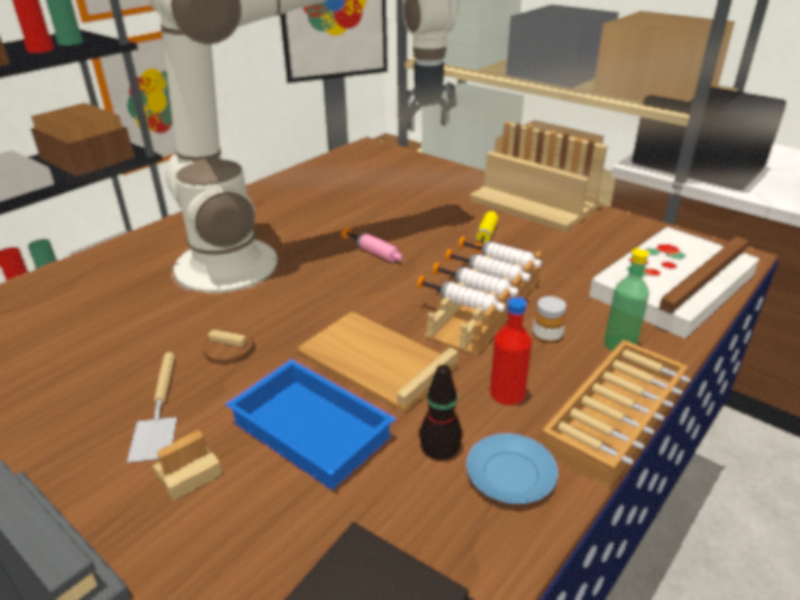

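View pics/top0.png

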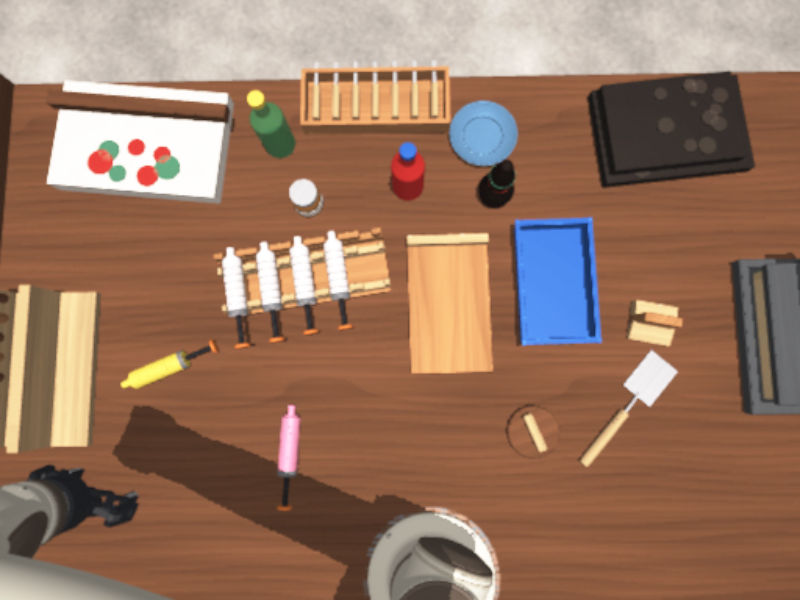

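```bash
python3 - <<'E'
from h import *
c=dict(np.load("top0.npz")); P=cloud(c)
img=c["pixels"]
cv2.imwrite("pics/crop_rack.png",cv2.resize(img[135:235,130:260],None,fx=6,fy=6,interpolation=cv2.INTER_CUBIC))
cv2.imwrite("pics/crop_right.png",cv2.resize(img[135:305,320:450],None,fx=3.5,fy=3.5,interpolation=cv2.INTER_CUBIC))
s=dict(np.load("scene0.npz"))
cv2.imwrite("pics/crop_s.png",cv2.resize(s["pixels"][260:325,70:170],None,fx=7,fy=7,interpolation=cv2.INTER_CUBIC))
z=P[...,2]
print("table z",np.median(z[300:340,300:380]))
def rect(name,m):
    p=P[m][:,:2].astype(np.float32); r=cv2.minAreaRect(p*1000); print(name,len(p),r)
V,U=np.mgrid[0:384,0:512]
def box(u0,u1,v0,v1): return (U>=u0)&(U<u1)&(V>=v0)&(V<v1)
print("z board",np.median(z[190:220,270:305]))
m=box(255,320,140,245)&(z>0.008)&(z<0.022); rect("board",m)
m=box(255,320,140,170)&(z>0.034)&(z<0.05); rect("fence",m)
m=box(322,392,130,230)&(z>0.035)&(z<0.055); rect("tub",m)
m=box(395,445,185,230)&(z>0.008); rect("chock",m); print("zmax",z[m].max())
m=box(395,445,185,230)&(z>0.055); rect("chockgrip",m); print(P[m].mean(0))
m=box(395,445,185,230)&(z>0.02)&(z<.04);
print(P[m].round(3)[::4].tolist())
E
```

```text
table z 0.00038966680742835713
z board 0.0154803367254428
board 4199 ((520.6559448242188, -53.41166687011719), (303.33319091796875, 177.7415313720703), 0.9904862642288208)
fence 312 ((645.1123046875, -41.69486999511719), (19.784971237182617, 156.88241577148438), 0.3266499638557434)
tub 937 ((578.0423583984375, -245.38681030273438), (282.3978271484375, 164.1531982421875), 1.474393606185913)
chock 749 ((451.8790283203125, -226.01651000976562), (109.79126739501953, 535.943115234375), 4.306595802307129)
zmax 1.1979650474150647
chockgrip 182 ((440.45355224609375, -215.795166015625), (38.58292770385742, 519.985107421875), 9.839621543884277)
[ 0.47276085 -0.40889193  0.13737239]
[[0.521, -0.408, 0.033], [0.518, -0.414, 0.032], [0.518, -0.427, 0.03], [0.515, -0.415, 0.03], [0.515, -0.428, 0.027], [0.515, -0.439, 0.03], [0.511, -0.41, 0.033], [0.511, -0.423, 0.032], [0.511, -0.435, 0.031], [0.511, -0.447, 0.032], [0.511, -0.46, 0.03], [0.509, -0.415, 0.028], [0.508, -0.426, 0.031], [0.509, -0.439, 0.028], [0.508, -0.45, 0.031], [0.508, -0.463, 0.029], [0.508, -0.475, 0.029], [0.505, -0.413, 0
[... 1031 characters left out ...]
0.451, 0.029], [0.467, -0.401, 0.025], [0.467, -0.418, 0.021], [0.467, -0.429, 0.023], [0.466, -0.44, 0.028], [0.466, -0.452, 0.027], [0.466, -0.465, 0.023], [0.465, -0.471, 0.039], [0.464, -0.418, 0.022], [0.464, -0.43, 0.022], [0.463, -0.441, 0.023], [0.463, -0.453, 0.024], [0.463, -0.463, 0.028], [0.463, -0.476, 0.027], [0.461, -0.405, 0.023], [0.46, -0.419, 0.024], [0.46, -0.44, 0.025], [0.46, -0.455, 0.025], [0.46, -0.466, 0.029], [0.458, -0.397, 0.02], [0.458, -0.43, 0.021], [0.457, -0.443, 0.025], [0.457, -0.455, 0.026], [0.457, -0.467, 0.025], [0.454, -0.428, 0.023], [0.454, -0.447, 0.023], [0.454, -0.47, 0.024], [0.452, -0.429, 0.021], [0.451, -0.465, 0.023], [0.448, -0.465, 0.022]]
```

```bash
python3 - <<'E'
from h import *
c=dict(np.load("top0.npz")); P=cloud(c); z=P[...,2]
V,U=np.mgrid[0:384,0:512]
img=c["pixels"].astype(int)
m0=(U>130)&(U<260)&(V>140)&(V<235)
# end bar
m=m0&(z>0.066)&(z<0.076)
# barrels: white pixels
white=(img.min(-1)>150)&m0
n,l=cv2.connectedComponents(white.astype(np.uint8))
for i in range(1,n):
    k=l==i
    if k.sum()<60: continue
    p=P[k]; p=p[p[:,2]>0.05]
    cc=p.mean(0); u,sv,vt=np.linalg.svd(p[:,:2]-cc[:2],full_matrices=False); d=vt[0]*np.sign(vt[0][0])
    t=(p[:,:2]-cc[:2])@d
    print(k.sum(),cc.round(4),"yaw",np.degrees(np.arctan2(d[1],d[0])).round(2),"t",t.min().round(4),t.max().round(4),"zmax",np.percentile(p[:,2],98).round(4))
# orange
o=(img[...,2]>150)&(img[...,0]<70)&(img[...,1]<130)&m0
n,l=cv2.connectedComponents(o.astype(np.uint8))
for i in range(1,n):
    k=l==i
    if k.sum()<5: continue
    print("orange",k.sum(),P[k].mean(0).round(4),P[k].min(0).round(4),P[k].max(0).round(4))
E
```

```text
522 [0.5854 0.1707 0.0785] yaw 16.31 t -0.2376 0.0718 zmax 0.0814
507 [0.5763 0.2345 0.0753] yaw 13.77 t -0.2406 0.071 zmax 0.0811
458 [0.5665 0.301  0.0788] yaw 20.9 t -0.2712 0.0697 zmax 0.0813
460 [0.5575 0.3659 0.076 ] yaw 17.29 t -0.27 0.069 zmax 0.0807
orange 38 [6.963e-01 4.170e-01 6.000e-04] [ 0.6886  0.3798 -0.0047] [0.7003 0.4489 0.0055]
orange 46 [6.916e-01 2.224e-01 5.000e-04] [ 0.6859  0.1892 -0.0035] [0.6964 0.2535 0.0081]
orange 8 [0.6883 0.309  0.0007] [ 6.873e-01  3.015e-01 -4.000e-04] [0.6905 0.3179 0.0021]
orange 5 [ 6.897e-01  2.647e-01 -2.000e-04] [ 0.6875  0.2606 -0.0023] [0.6909 0.2693 0.003 ]
orange 26 [ 6.915e-01  1.562e-01 -6.000e-04] [ 0.6883  0.1257 -0.0043] [0.6934 0.1836 0.0026]
orange 8 [0.6522 0.0866 0.1492] [ 0.377   0.0371 -0.0031] [0.6922 0.1034 1.198 ]
orange 5 [6.897e-01 7.450e-02 5.000e-04] [ 0.6871  0.0713 -0.0021] [0.6916 0.0778 0.0032]
orange 12 [ 6.899e-01  5.110e-02 -5.000e-04] [ 0.6871  0.0394 -0.0064] [0.6924 0.0649 0.0029]
orange 9 [0.6759 0.167  0.0016] [ 0.6745  0.1547 -0.0032] [0.6799 0.1797 0.0052]
orange 5 [0.6771 0.1326 0.0013] [ 0.
[... 2583 characters left out ...]
336e-01 1.197e-01 1.000e-04] [ 0.4334  0.1134 -0.0026] [0.4337 0.126  0.002 ]
orange 13 [ 4.279e-01  3.909e-01 -3.000e-04] [ 0.4267  0.3719 -0.003 ] [0.4302 0.4095 0.0026]
orange 31 [ 0.4191  0.4266 -0.0005] [ 0.4146  0.409  -0.0045] [0.4274 0.44   0.0034]
orange 8 [ 4.232e-01  3.268e-01 -3.000e-04] [ 0.423   0.3156 -0.0046] [0.4234 0.337  0.0027]
orange 17 [ 4.157e-01  9.330e-02 -4.000e-04] [ 0.4116  0.0732 -0.0053] [0.4182 0.1108 0.0042]
orange 12 [0.4105 0.2644 0.0996] [ 0.377   0.0371 -0.0036] [0.4138 0.3039 1.198 ]
orange 6 [ 0.4022  0.3399 -0.0005] [ 0.4016  0.3335 -0.004 ] [0.4047 0.3466 0.0023]
orange 70 [4.015e-01 1.224e-01 1.000e-04] [ 0.3992  0.0704 -0.0051] [0.4057 0.1759 0.0051]
```

```bash
python3 - <<'E'
from h import *
c=imaging.camera("top"); 
for t in ("ink_1","pad_1"):
    for x in models.spot_point(t,"top"): print(t,np.round(x["location"],1),round(x["conf"],2),px2w(c,*x["location"],z=0.06).round(4))
c=imaging.camera("scene"); 
for t in ("ink_1","pad_1"):
    for x in models.spot_point(t,"scene"): print(t,np.round(x["location"],1),round(x["conf"],2),px2w(c,*x["location"],z=0.06).round(4))
for t,z in (("chock",0),("board",0),("tub",0),("rack",0)):
    for cam in ("top","scene"):
        c=imaging.camera(cam)
        for x in models.spot_point(t,cam)[:1]: print(t,cam,round(x["conf"],2),px2w(c,*x["location"],z=z).round(4))
E
```

```text
ink_1 [101.2 235.5] 0.93 [0.3977 0.5081 0.06  ]
ink_1 [183.1 284. ] 0.91 [0.2561 0.2634 0.06  ]
ink_1 [152.3 181.9] 0.79 [0.5562 0.3609 0.06  ]
ink_1 [211.7 171.3] 0.74 [0.5864 0.1824 0.06  ]
ink_1 [174.9 179.8] 0.71 [0.5618 0.2929 0.06  ]
ink_1 [196.6 179.6] 0.58 [0.5617 0.2276 0.06  ]
pad_1 [155.7 223.4] 0.65 [0.4318 0.3475 0.06  ]
pad_1 [137.3 221.5] 0.56 [0.438  0.4024 0.06  ]
pad_1 [199.7 214.3] 0.5 [0.4574 0.2173 0.06  ]
pad_1 [177.3 216.4] 0.46 [0.4519 0.2837 0.06  ]
pad_1 [219.7 212.8] 0.43 [0.4613 0.1579 0.06  ]
pad_1 [182.7 326.4] 0.4 [0.1379 0.2626 0.06  ]
ink_1 [307.2 180.2] 0.97 [0.5662 0.2404 0.06  ]
ink_1 [318.7 171.5] 0.81 [0.5653 0.3114 0.06  ]
ink_1 [241.5 160.2] 0.77 [0.3083 0.2041 0.06  ]
ink_1 [298.1 190.2] 0.69 [0.5774 0.1725 0.06  ]
ink_1 [313.2 149. ] 0.5 [0.4605 0.4366 0.06  ]
pad_1 [284.4 289. ] 0.66 [ 0.7942 -0.1917  0.06  ]
pad_1 [266.9 181.4] 0.63 [0.4676 0.1507 0.06  ]
pad_1 [296.9 151.4] 0.6 [0.4241 0.3829 0.06  ]
pad_1 [302.5 158.3] 0.6 [0.47   0.3527 0.06  ]
pad_1 [279.2 168.6] 0.59 [0.4489 0.2421 0.06  ]
pad_1 [283.4 160. ] 0.46 [0.424  0.2996 0.06  ]
pad_1 [221.5 146.5] 0.41 [0.1789 0.2353 0.06  ]
chock top 0.83 [ 0.4776 -0.4385  0.    ]
chock scene 0.66 [ 0.4862 -0.4376  0.    ]
board top 0.7 [ 0.5133 -0.0495  0.    ]
board scene 0.56 [ 0.5277 -0.0498  0.    ]
tub top 0.67 [ 0.5585 -0.2478  0.    ]
tub scene 0.84 [ 0.557  -0.2469  0.    ]
rack top 0.77 [0.573  0.2393 0.    ]
rack scene 0.58 [0.5778 0.2284 0.    ]
```

```bash
python3 - <<'E'
from h import *
c=dict(np.load("top0.npz")); P=cloud(c); z=P[...,2].copy(); ok=c["z_map"]>0; z[~ok]=-1
V,U=np.mgrid[0:384,0:512]; img=c["pixels"].astype(int)
m0=(U>130)&(U<260)&(V>140)&(V<235)
# barrel ridge: points z 0.07..0.085 in rack; cluster by y after rough yaw
def line(p):
    cc=np.median(p,0)
    for _ in range(5):
        vx,vy,x0,y0=cv2.fitLine(p[:,:2].astype(np.float32),cv2.DIST_HUBER,0,0.002,0.001).ravel()
        r=(p[:,0]-x0)*vy-(p[:,1]-y0)*vx
        p=p[np.abs(r)<0.02]
    return p,x0,y0,np.degrees(np.arctan(vy/vx))
m=m0&(z>0.068)&(z<0.09)
p=P[m]
for y,x in ((.3659,.5575),(.301,.5665),(.2345,.5763),(.1707,.5854)):
    a=np.radians(8); 
    t=(p[:,:2]-[x,y])@[np.cos(a),np.sin(a)]; s=(p[:,:2]-[x,y])@[-np.sin(a),np.cos(a)]
    q=p[(abs(s)<0.022)&(abs(t)<0.05)]
    q,x0,y0,yaw=line(q)
    print(len(q),x0,y0,yaw,"ytop",np.median(q[q[:,2]>0.076],0).round(4), q[:,:].max(0).round(3))
def rect(name,m,lo=2,hi=98):
    p=P[m][:,:2]; r=cv2.minAreaRect((p*1000).astype(np.float32)); print(name,len(p),np.round(r[0],1),np.round(r[1],1),round(r[2],2))
def box(u0,u1,v0,v1): return (U>=u0)&(U<u1)&(V>=v0)&(V<v1)&ok
def big(m,k=3):
    m=cv2.morphologyEx(m.astype(np.uint8),cv2.MORPH_OPEN,np.ones((k,k),np.uint8))
    n,l,st,_=cv2.connectedComponentsWithStats(m); return l==1+np.argmax(st[1:,4])
rect("board",big(box(255,322,140,245)&(z>0.009)&(z<0.021)))
rect("fence",big(box(255,320,140,170)&(z>0.034)&(z<0.05),2))
rect("tubrim",big(box(322,392,130,230)&(z>0.036)&(z<0.05),2))
blue=(img[...,0]>120)&(img[...,2]<80)
rect("chock",big(box(395,445,185,230)&(z>0.008)&(z<.09)))
rect("chocktop",big(box(395,445,185,230)&(z>0.06)&(z<.09),2)); print(P[box(395,445,185,230)&(z>0.06)&(z<.09)].mean(0))
rect("rackend",big(m0&(z>0.062)&(z<.08)&(V<175),2))
rect("rackbase",m0&(z>0.004)&(z<.016)&(V<205))
rect("rackall",big(m0&(z>0.006)&(z<.07),2))
E
```

```text
348 0.5549066 0.3670762 7.470895 ytop [0.5547 0.3691 0.0777] [0.606 0.39  0.082]
350 0.56479084 0.30307472 8.279078 ytop [0.5646 0.3039 0.078 ] [0.614 0.324 0.082]
352 0.573819 0.2376895 8.374972 ytop [0.5754 0.239  0.0778] [0.626 0.262 0.084]
348 0.58486396 0.17328094 7.9132433 ytop [0.5844 0.1734 0.078 ] [0.636 0.196 0.083]
board 4137 [511.  -44.8] [253.2 160.2] 0.99
fence 309 [552.7  10.3] [140.  326.7] 58.15
tubrim 320 [ 549.5 -146. ] [181.5 469.2] 22.16
chock 725 [ 477.2 -439.6] [83.3 74.5] 78.91
chocktop 161 [ 441.3 -233. ] [ 37.9 554. ] 9.47
[ 0.47912227 -0.43819967  0.0698799 ]
rackend 1034 [578.8 184. ] [455.6 203.8] 60.16
rackbase 1387 [594.5 241.1] [401.  201.9] 89.23
rackall 1032 [512.2 105.3] [289.7  88.7] 9.74
```

View pics/crop_rack.png

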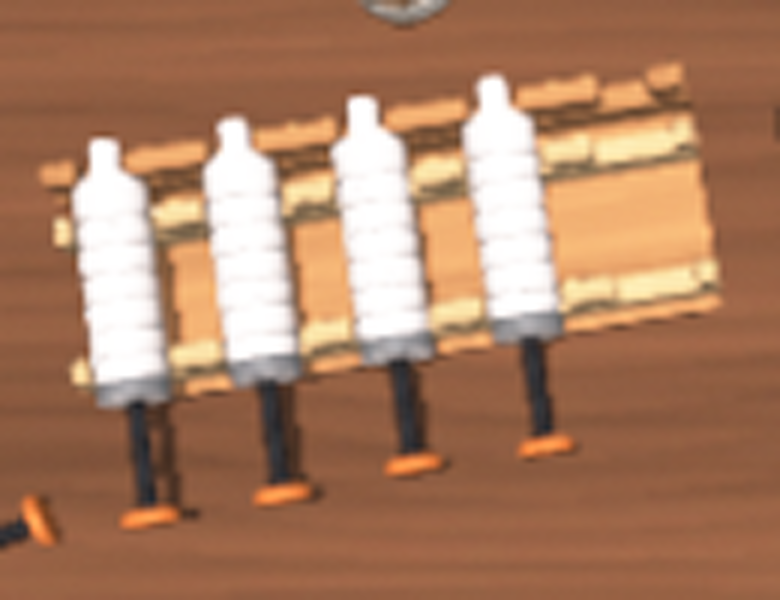

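View pics/crop_right.png

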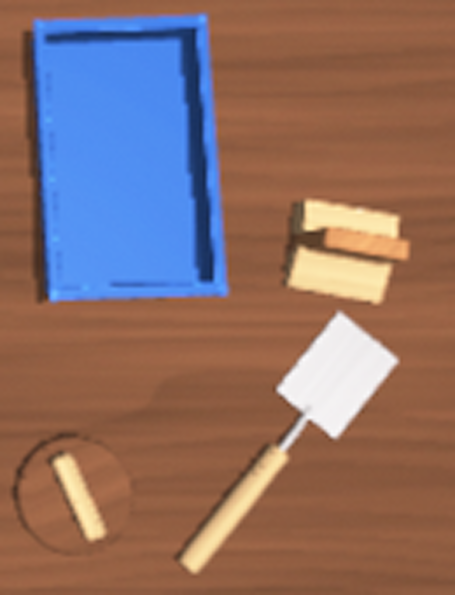

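View pics/crop_s.png

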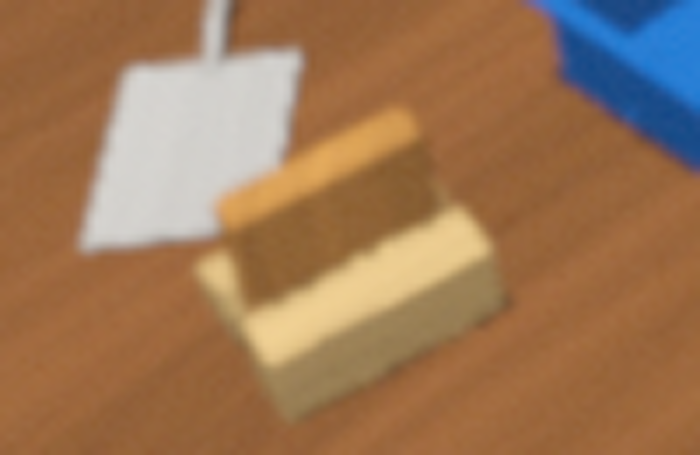

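```bash
python3 - <<'E'
from h import *
c=dict(np.load("top0.npz")); P=cloud(c); z=P[...,2].copy(); ok=c["z_map"]>0; z[~ok]=-1
img=c["pixels"].astype(int)
s=dict(np.load("scene0.npz")); S=cloud(s); S=S[s["z_map"]>0]
a=np.radians(8.4); ex=np.array([np.cos(a),np.sin(a)]); ey=np.array([-np.sin(a),np.cos(a)])
O=np.array([.5754,.239])
Q=P[ok]
for nm,q in (("top",Q),("scene",S)):
    t=(q[:,:2]-O)@ex; w=(q[:,:2]-O)@ey
    for k in (2,1,0,-1):
        m=(abs(w-k*.066)<.024)&(abs(t)<.16)&(q[:,2]>.03)&(q[:,2]<.1)
        tt,ww,zz=t[m],w[m]-k*.066,q[m,2]
        b=(zz>.074)
        n=lambda *r:np.round(r,4)
        pad=tt[(tt<-.09)]
        # lateral: ridge per slice
        prof=[(round(x,3),round(np.median(ww[(abs(tt-x)<.008)&(zz>.070)]),4)) if ((abs(tt-x)<.008)&(zz>.070)).sum()>5 else None for x in (-.045,-.03,-.015,0,.015,.03,.045)]
        print(nm,k,"barrel t",n(np.percentile(tt[b],1),np.percentile(tt[b],99)),"ztop",n(np.percentile(zz[b],[50,90])),"padmin",n(np.percentile(pad,[2,50]) if len(pad) else 0),len(pad),prof)
        w6=zz>.066
        print("   hist z>.066:",np.histogram(tt[w6],np.arange(-.13,.1,.01))[0])
for (u,v) in ((154.7,221.2),(177.3,217.3),(199,212.3),(221.2,209.2)):
    w=px2w(c,u,v,z=.072)[:2]; print("pad",w.round(4),((w-O)@ex).round(4),((w-O)@ey).round(4))
# tub
V,U=np.mgrid[0:384,0:512]
blue=(img[...,0]>140)&(img[...,2]<110)&(img[...,0]>img[...,2]+80)&(U>320)&(U<395)&(V>130)&(V<230)
m=blue&ok&(z>-.01)&(z<.06)
p=P[m]; r=cv2.minAreaRect((p[:,:2]*1000).astype(np.float32)); print("tub",r)
p2=p[p[:,2]<.015]; r=cv2.minAreaRect((p2[:,:2]*1000).astype(np.float32)); print("floor",r)
p2=p[(p[:,2]>.03)&(p[:,2]<.06)]; r=cv2.minAreaRect((p2[:,:2]*1000).astype(np.float32)); print("rim",r)
E
```

```text
top 2 barrel t [-0.0728  0.0611] ztop [[0.0769 0.0795]] padmin [[-0.1223 -0.1127]] 52 [(-0.045, np.float64(-0.0016)), (-0.03, np.float64(-0.002)), (-0.015, np.float64(-0.0024)), (0, np.float64(-0.0003)), (0.015, np.float64(-0.0005)), (0.03, np.float64(-0.0013)), (0.045, np.float64(-0.0012))]
   hist z>.066: [ 7 11  2  3  2  2  8 36 40 37 35 39 38 38 36 38 39 34 42 15  0  0]
top 1 barrel t [-0.0665  0.0603] ztop [[0.0765 0.0799]] padmin [[-0.1215 -0.1129]] 56 [(-0.045, np.float64(-0.0013)), (-0.03, np.float64(-0.0019)), (-0.015, np.float64(-0.0006)), (0, np.float64(-0.0005)), (0.015, np.float64(-0.0014)), (0.03, np.float64(-0.0005)), (0.045, np.float64(-0.0001))]
   hist z>.066: [ 6 15  3  6  3  2  5 41 38 36 40 37 35 38 38 37 36 32 40 10  1  0]
top 0 barrel t [-0.0959  0.1566] ztop [[0.0768 0.0796]] padmin [[-0.1168 -0.111 ]] 47 [(-0.045, np.float64(-0.0008)), (-0.03, np.float64(-0.0012)), (-0.015, np.float64(-0.0013)), (0, np.float64(-0.0002)), (0.015, np.float64(-0.0003)), (0.03, np.float64(0.0008)), (0.045, np.float64(0.0008))]
   hist z>.066: [ 0 19  1  1  4  3  4 43 40 36 38 34 
[... 1680 characters left out ...]
0.0057)), (-0.015, np.float64(-0.0028)), (0, np.float64(-0.0044)), (0.015, np.float64(-0.0047)), (0.03, np.float64(-0.0049)), (0.045, np.float64(-0.0035))]
   hist z>.066: [ 0  8  2  1  1  1  1 17 20 24 22 26 21 20 23 23 23 21 29 16  2  0]
pad [0.4377 0.3473] -0.1204 0.1273
pad [0.4484 0.2811] -0.1194 0.0602
pad [0.4625 0.2175] -0.1149 -0.0048
pad [0.4709 0.1523] -0.116 -0.0705
tub ((565.7664794921875, -260.4797668457031), (255.4838409423828, 167.92408752441406), 1.4228053092956543)
floor ((570.2323608398438, -268.8426208496094), (248.203369140625, 150.08042907714844), 0.9377282857894897)
rim ((559.778076171875, -252.3157958984375), (243.9942626953125, 151.2397918701172), 1.4744020700454712)
```

```bash
cat >> h.py <<'E'
from scipy.spatial.transform import Rotation as Rn
RACK=np.array([.5766,.2383]); RYAW=8.4
def ax(yaw):
    a=np.radians(yaw); return np.array([np.cos(a),np.sin(a)]),np.array([-np.sin(a),np.cos(a)])
def rp(t,w,O=None,yaw=None):
    O=RACK if O is None else O; ex,ey=ax(RYAW if yaw is None else yaw); return O+ex*t+ey*w
def go(xy,z,yaw):
    o=sensors.get_obs(); R0=Rn.from_euler('xyz',o["tcp_rot"],degrees=True)
    R1=Rn.from_euler('xyz',[-90,0,yaw],degrees=True)
    d=np.array([*xy,z])-o["ee_pos"]
    s=R0.inv().apply(d)*100; r=(R0.inv()*R1).as_rotvec(degrees=True)
    n=max(np.linalg.norm(d)/.0417,np.linalg.norm(r)/7.16)
    print("shift cm",s.round(2),"turn",r.round(1),"rows~",round(n,1),"| now",o["ee_pos"].round(4),o["tcp_rot"].round(2),"q1,q6",o["q"][[0,5]].round(1),"F",o["wrist_force"].round(2),"t",round(o["time"],2))
def st():
    o=sensors.get_obs(); p=o["ee_pos"]; ex,ey=ax(RYAW); d=p[:2]-RACK
    print("t",round(o["time"],2),p.round(4),o["tcp_rot"].round(1),"rack t,w",(d@ex).round(4),(d@ey).round(4),"F",o["wrist_force"].round(2),"Frack",(o["wrist_force"][:2]@ex).round(2),"open",round(o["opening"],4),"q",o["q"].round(0))
E
python3 -c "
from h import *
go(rp(-.150,.130),.16,98.4)"
```

```text
shift cm [ -7.32  14.39 -24.31] turn [  0.  -31.2  -0. ] rows~ 7.0 | now [0.2136 0.5068 0.3039] [-90.     0.    67.15] q1,q6 [67.2 90. ] F [ 0.45 -0.11  0.04] t 1.8
```

Emit:
arm_command(rows=[-7.3,14.4,-24.3,0,-31.2,0,-1,-7.3,14.4,-24.3,0,-31.2,0,-1,-7.3,14.4,-24.3,0,-31.2,0,-1,-7.3,14.4,-24.3,0,-31.2,0,-1,-7.3,14.4,-24.3,0,-31.2,0,-1,-7.3,14.4,-24.3,0,-31.2,0,-1,-7.3,14.4,-24.3,0,-31.2,0,-1,-7.3,14.4,-24.3,0,-31.2,0,-1,-7.3,14.4,-24.3,0,-31.2,0,-1,-7.3,14.4,-24.3,0,-31.2,0,-1])

```text
time: 2.63
ee_pos: [0.4091, 0.3452, 0.1602]
tcp_rot: [-90.0, -0.0, 98.3]
wrist_force: [-0.1, 0.3, -0.4]
opening: 0.0001
```

```bash
python3 -c "
from h import *
st(); go(rp(-.150,.130),.118,98.4)
c=imaging.camera('top'); cv2.imwrite('pics/a1.png',cv2.resize(c['pixels'][130:260,110:270],None,fx=4.5,fy=4.5,interpolation=cv2.INTER_CUBIC))
c=imaging.camera('scene'); cv2.imwrite('pics/a2.png',cv2.resize(c['pixels'][110:230,220:360],None,fx=5,fy=5,interpolation=cv2.INTER_CUBIC))
"
```

```text
t 2.63 [0.4091 0.3452 0.1602] [-90.   -0.   98.3] rack t,w -0.15 0.1302 F [-0.07  0.28 -0.44] Frack -0.03 open 0.0001 q [40.  3. -8. 79.  0. 32.]
shift cm [-0.02  4.22 -0.01] turn [-0.  -0.1  0. ] rows~ 1.0 | now [0.4091 0.3452 0.1602] [-8.998e+01 -1.000e-02  9.828e+01] q1,q6 [40.1 31.9] F [-0.07  0.28 -0.44] t 2.63
```

View pictures.

View pics/a1.png

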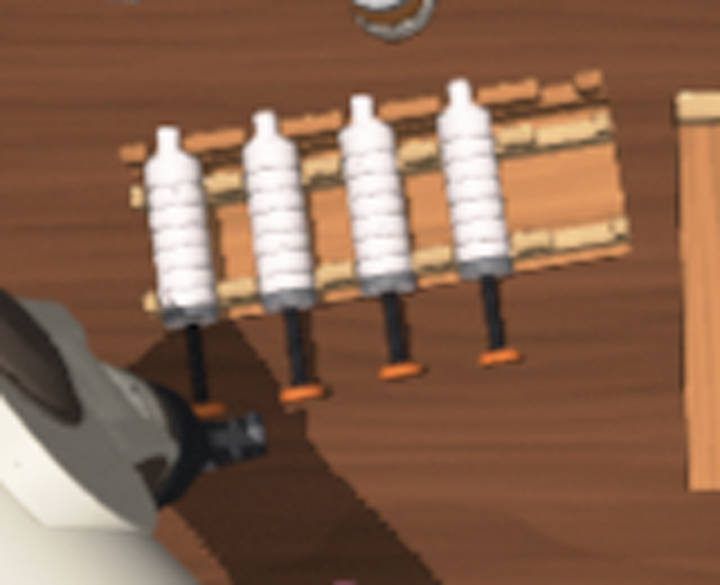

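View pics/a2.png

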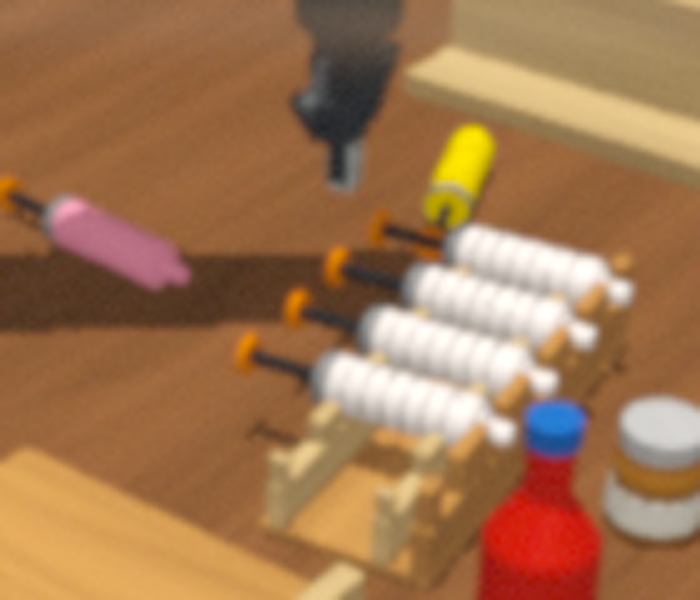

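Emit:
arm_command(rows=[0,4.2,0,0,0,0,-1,0,4.2,0,0,0,0,-1,0,4.2,0,0,0,0,-1,0,4.2,-1.5,0,0,0,-1,0,4.2,-2,0,0,0,-1,0,4.2,-2.5,0,0,0,-1,0,4.2,-3,0,0,0,-1,0,4.2,-3.5,0,0,0,-1,0,4.2,-4,0,0,0,-1,0,4.2,-4.3,0,0,0,-1,0,4.2,-4.5,0,0,0,-1,0,4.2,-4.5,0,0,0,-1])

```text
time: 3.73
ee_pos: [0.4543, 0.3517, 0.1179]
tcp_rot: [-90.0, 0.0, 98.3]
wrist_force: [-0.2, 1.0, -0.0]
opening: -0.0001
```

```bash
python3 -c "
from h import *
st()"
```

```text
t 3.73 [0.4543 0.3517 0.1179] [-90.    0.   98.3] rack t,w -0.1044 0.1301 F [-0.17  1.04 -0.03] Frack -0.02 open -0.0001 q [38.  9. -6. 75. -0. 29.]
```

```bash
python3 -c "
from h import *
c=imaging.camera('top'); cv2.imwrite('pics/a3.png',cv2.resize(c['pixels'][130:260,110:270],None,fx=4.5,fy=4.5,interpolation=cv2.INTER_CUBIC))
c=imaging.camera('scene'); cv2.imwrite('pics/a4.png',cv2.resize(c['pixels'][110:230,220:360],None,fx=5,fy=5,interpolation=cv2.INTER_CUBIC))
"
```

```text
(no output)
```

View pics/a3.png

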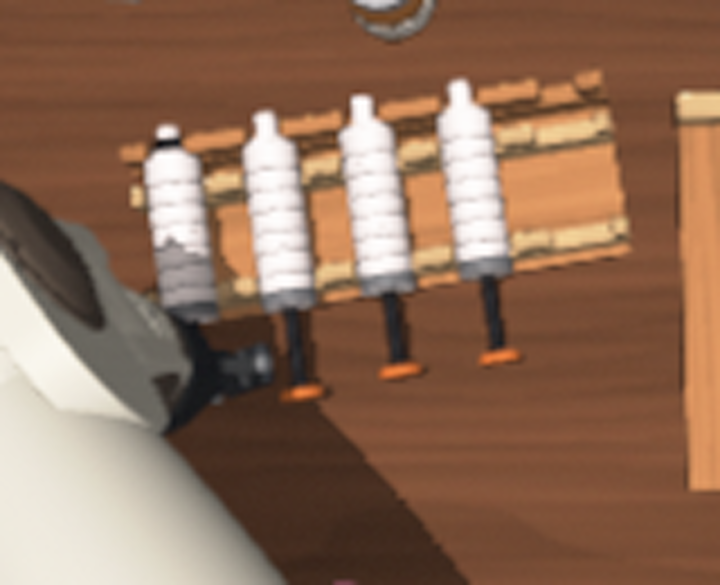

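View pics/a4.png

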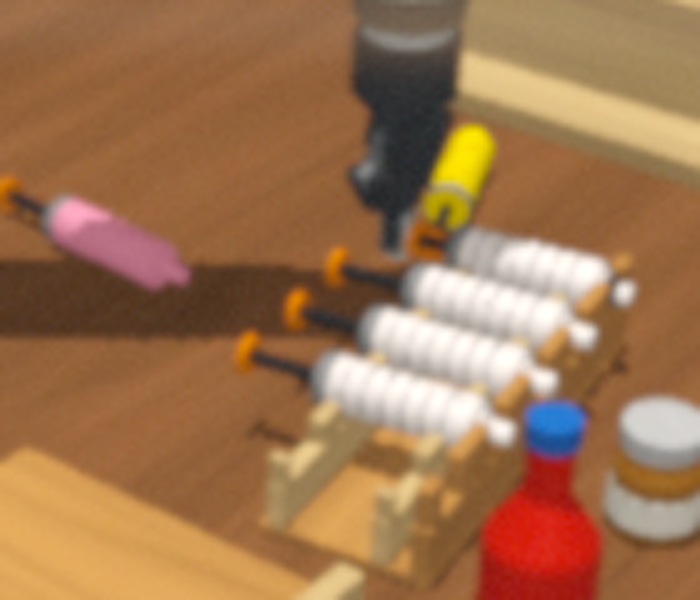

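Emit:
arm_command(rows=[0,0,-0.2,0,0,0,-1,0,0,-0.4,0,0,0,-1])

```text
time: 4.0
ee_pos: [0.4573, 0.3521, 0.1176]
tcp_rot: [-89.9, 0.0, 98.4]
wrist_force: [-4.7, -0.7, -0.5]
opening: 0.0002
```

Emit:
arm_command(rows=[0,0,-0.2,0,0,0,-1,0,0,-0.4,0,0,0,-1])

```text
time: 4.17
ee_pos: [0.4615, 0.3528, 0.1177]
tcp_rot: [-90.0, 0.0, 98.4]
wrist_force: [-3.9, -0.5, 0.1]
opening: 0.0001
```

```bash
python3 -c "
from h import *
st()"
```

```text
t 4.17 [0.4615 0.3528 0.1177] [-90.    0.   98.4] rack t,w -0.0971 0.1301 F [-3.86 -0.46  0.13] Frack -3.89 open 0.0001 q [37. 10. -5. 75.  0. 29.]
```

Emit:
arm_command(rows=[0,0,-0.3,0,0,0,-1,0,0,-0.6,0,0,0,-1])

```text
time: 4.33
ee_pos: [0.4677, 0.3538, 0.1178]
tcp_rot: [-90.0, 0.0, 98.4]
wrist_force: [-4.4, -0.8, 0.7]
opening: 0.0004
```

Emit:
arm_command(rows=[0,0,-0.3,0,0,0,-1,0,0,-0.6,0,0,0,-1])

```text
time: 4.5
ee_pos: [0.4737, 0.3547, 0.1178]
tcp_rot: [-90.0, 0.0, 98.3]
wrist_force: [-4.4, -0.6, 0.5]
opening: 0.0001
```

```bash
python3 -c "
from h import *
st()"
```

```text
t 4.5 [0.4737 0.3547 0.1178] [-90.    0.   98.3] rack t,w -0.0848 0.1302 F [-4.45 -0.57  0.54] Frack -4.48 open 0.0001 q [37. 11. -4. 75.  0. 28.]
```

Emit:
arm_command(rows=[0,0,-0.4,0,0,0,-1,0,0,-0.8,0,0,0,-1,0,0,-1.0,0,0,0,-1,0,0,-1.1,0,0,0,-1])

```text
time: 4.83
ee_pos: [0.4829, 0.3558, 0.117]
tcp_rot: [-89.7, 0.0, 98.4]
wrist_force: [-18.4, -3.1, 2.0]
opening: -0.0
```

Emit:
arm_command(rows=[0,0,-0.1,0,0,0,-1,0,0,-0.2,0,0,0,-1])

```text
time: 5.0
ee_pos: [0.4832, 0.3558, 0.1166]
tcp_rot: [-89.5, 0.1, 98.4]
wrist_force: [-27.0, -3.2, 3.8]
opening: -0.0003
```

Emit:
arm_command(rows=[0,0,-0.1,0,0,0,-1,0,0,-0.2,0,0,0,-1])

```text
time: 5.17
ee_pos: [0.4836, 0.3558, 0.116]
tcp_rot: [-89.3, 0.1, 98.5]
wrist_force: [-35.2, -5.0, 5.9]
opening: -0.0001
```

```bash
python3 -c "
from h import *
st()"
```

```text
t 5.17 [0.4836 0.3558 0.116 ] [-89.3   0.1  98.5] rack t,w -0.0749 0.1298 F [-35.2   -5.     5.89] Frack -35.55 open -0.0001 q [36. 13. -2. 76.  0. 28.]
```

Emit:
arm_command(rows=[0,0,4,0,0,0,-1,0,0,7.3,0,0,0,-1,0,0,7.3,0,0,0,-1,-3.5,0,7.3,0,0,0,-1,-6.6,0,7.3,0,0,0,-1,-6.6,0,7.3,0,0,0,-1,-6.6,0,7.3,0,0,0,-1])

```text
time: 5.75
ee_pos: [0.4269, 0.2802, 0.1186]
tcp_rot: [-90.1, -0.0, 98.2]
wrist_force: [0.9, -0.2, -0.2]
opening: 0.0003
```

```bash
python3 -c "
from h import *
st();go(rp(-.11,.064),.118,98.4)
c=imaging.camera('top'); cv2.imwrite('pics/a5.png',cv2.resize(c['pixels'][130:260,110:270],None,fx=4.5,fy=4.5,interpolation=cv2.INTER_CUBIC))
"
```

```text
t 5.75 [0.4269 0.2802 0.1186] [-90.1  -0.   98.2] rack t,w -0.1419 0.0633 F [ 0.94 -0.22 -0.22] Frack 0.9 open 0.0003 q [ 33.   0. -16.  74.  -0.  25.]
shift cm [ 0.08  0.07 -3.19] turn [ 0.1 -0.2  0. ] rows~ 0.8 | now [0.4269 0.2802 0.1186] [-9.014e+01 -3.000e-02  9.821e+01] q1,q6 [33.3 25.1] F [ 0.94 -0.22 -0.22] t 5.75
```

View pics/a5.png

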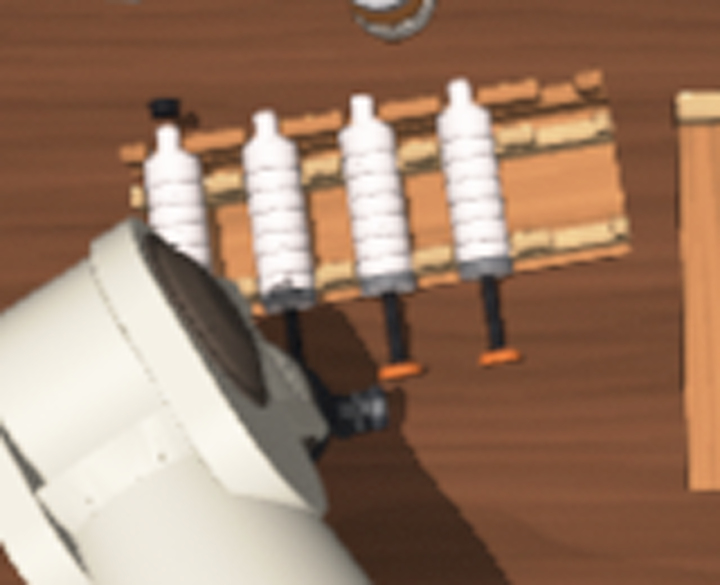

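Emit:
arm_command(rows=[0.1,0,-0.8,0,0,0,-1,0.1,0,-1.3,0,0,0,-1,0.1,0,-1.8,0,0,0,-1,0.1,0,-2.3,0,0,0,-1,0.1,0,-2.8,0,0,0,-1,0.1,0,-3.2,0,0,0,-1])

```text
time: 6.3
ee_pos: [0.4576, 0.2869, 0.1177]
tcp_rot: [-90.0, -0.0, 98.4]
wrist_force: [-4.6, 0.3, 0.5]
opening: 0.0003
```

Emit:
arm_command(rows=[0,0,-0.3,0,0,0,-1,0,0,-0.6,0,0,0,-1])

```text
time: 6.47
ee_pos: [0.4632, 0.2876, 0.1177]
tcp_rot: [-90.0, -0.0, 98.4]
wrist_force: [-7.9, -0.0, 1.2]
opening: 0.0
```

```bash
python3 -c "
from h import *
st()"
```

```text
t 6.47 [0.4632 0.2876 0.1177] [-90.   -0.   98.4] rack t,w -0.105 0.0653 F [-7.92 -0.03  1.19] Frack -7.84 open 0.0 q [ 32.   5. -11.  75.   0.  23.]
```

Emit:
arm_command(rows=[0,0,-0.2,0,0,0,-1,0,0,-0.4,0,0,0,-1])

```text
time: 6.63
ee_pos: [0.4663, 0.2879, 0.1175]
tcp_rot: [-89.9, 0.0, 98.4]
wrist_force: [-10.2, -0.4, 2.5]
opening: 0.0002
```

```bash
python3 -c "
from h import *
st()"
```

```text
t 6.63 [0.4663 0.2879 0.1175] [-89.9   0.   98.4] rack t,w -0.1018 0.0652 F [-10.16  -0.35   2.48] Frack -10.1 open 0.0002 q [ 32.   5. -10.  75.   0.  23.]
```

Emit:
arm_command(rows=[0,0,-0.2,0,0,0,-1])

```text
time: 6.72
ee_pos: [0.468, 0.2881, 0.1174]
tcp_rot: [-89.8, 0.0, 98.4]
wrist_force: [-12.8, -0.9, 3.3]
opening: -0.0
```

Emit:
arm_command(rows=[0,0,2,0,0,0,-1,0,0,4.1,0,0,0,-1,0,0,4.3,0,0,0,-1,-3.5,0,4.3,0,0,0,-1,-6.6,0,4.3,0,0,0,-1,-6.6,0,4.3,0,0,0,-1,-6.6,0,4.3,0,0,0,-1])

```text
time: 7.3
ee_pos: [0.4372, 0.2158, 0.1183]
tcp_rot: [-90.1, -0.0, 98.2]
wrist_force: [0.4, 0.3, -0.2]
opening: 0.0001
```

```bash
python3 -c "
from h import *
st();go(rp(-.109,-.003),.118,98.4)
c=imaging.camera('top'); cv2.imwrite('pics/a6.png',cv2.resize(c['pixels'][130:260,110:270],None,fx=4.5,fy=4.5,interpolation=cv2.INTER_CUBIC))
"
```

```text
t 7.3 [0.4372 0.2158 0.1183] [-90.1  -0.   98.2] rack t,w -0.1412 -0.0018 F [ 0.36  0.28 -0.23] Frack 0.4 open 0.0001 q [ 26.  -3. -19.  74.  -0.  18.]
shift cm [-0.1   0.04 -3.22] turn [ 0.1 -0.2  0. ] rows~ 0.8 | now [0.4372 0.2158 0.1183] [-9.010e+01 -1.000e-02  9.821e+01] q1,q6 [26.3 18.1] F [ 0.36  0.28 -0.23] t 7.3
```

View pics/a6.png

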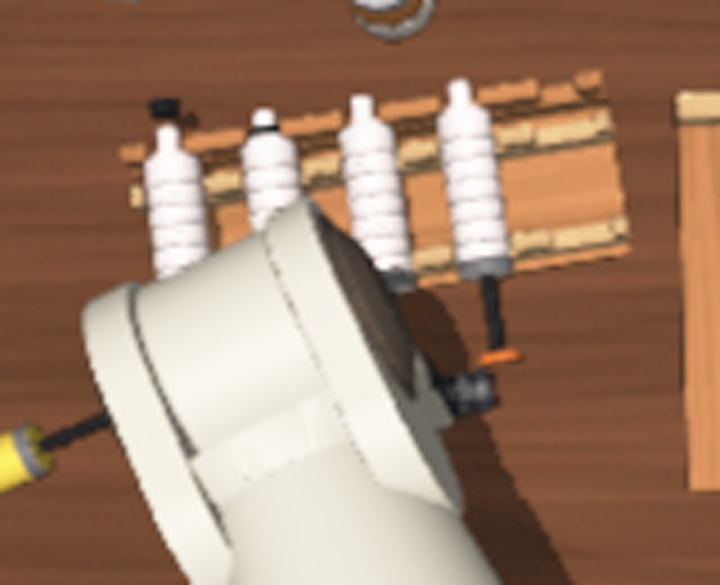

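Emit:
arm_command(rows=[-0.1,0,-0.8,0,0,0,-1,-0.1,0,-1.3,0,0,0,-1,-0.1,0,-1.8,0,0,0,-1,-0.1,0,-2.3,0,0,0,-1,-0.1,0,-2.8,0,0,0,-1,-0.1,0,-3.2,0,0,0,-1])

```text
time: 7.85
ee_pos: [0.4682, 0.2208, 0.1176]
tcp_rot: [-89.9, 0.0, 98.4]
wrist_force: [-4.5, 0.5, 1.3]
opening: 0.0001
```

Emit:
arm_command(rows=[0,0,-0.3,0,0,0,-1,0,0,-0.6,0,0,0,-1])

```text
time: 8.02
ee_pos: [0.474, 0.2215, 0.1178]
tcp_rot: [-90.0, -0.0, 98.4]
wrist_force: [-4.5, 0.6, 0.9]
opening: -0.0001
```

Emit:
arm_command(rows=[0,0,-0.2,0,0,0,-1,0,0,-0.4,0,0,0,-1])

```text
time: 8.18
ee_pos: [0.4779, 0.2219, 0.1178]
tcp_rot: [-90.0, -0.0, 98.4]
wrist_force: [-4.6, 1.0, 0.6]
opening: 0.0002
```

```bash
python3 -c "
from h import *
st()"
```

```text
t 8.18 [0.4779 0.2219 0.1178] [-90.   -0.   98.4] rack t,w -0.1 -0.0018 F [-4.57  1.03  0.64] Frack -4.37 open 0.0002 q [ 25.   2. -13.  74.   0.  17.]
```

Emit:
arm_command(rows=[0,0,-0.3,0,0,0,-1,0,0,-0.6,0,0,0,-1])

```text
time: 8.35
ee_pos: [0.4839, 0.2228, 0.1179]
tcp_rot: [-90.0, -0.0, 98.4]
wrist_force: [-4.7, 0.7, 1.4]
opening: -0.0004
```

Emit:
arm_command(rows=[0,0,-0.4,0,0,0,-1,0,0,-0.8,0,0,0,-1])

```text
time: 8.52
ee_pos: [0.492, 0.224, 0.1179]
tcp_rot: [-90.0, -0.0, 98.4]
wrist_force: [-4.2, 1.0, 0.1]
opening: 0.0001
```

```bash
python3 -c "
from h import *
st()"
```

```text
t 8.52 [0.492  0.224  0.1179] [-90.   -0.   98.4] rack t,w -0.0858 -0.0018 F [-4.2   0.96  0.11] Frack -4.01 open 0.0001 q [ 24.   4. -11.  74.   0.  16.]
```

Sound. Push home (about 11 mm).

Emit:
arm_command(rows=[0,0,-0.4,0,0,0,-1,0,0,-0.7,0,0,0,-1,0,0,-1.0,0,0,0,-1,0,0,-1.2,0,0,0,-1])

```text
time: 8.85
ee_pos: [0.5027, 0.2254, 0.1174]
tcp_rot: [-89.8, 0.0, 98.4]
wrist_force: [-17.8, -1.1, 2.4]
opening: 0.0
```

Emit:
arm_command(rows=[0,0,-0.1,0,0,0,-1,0,0,-0.2,0,0,0,-1])

```text
time: 9.02
ee_pos: [0.503, 0.2254, 0.1167]
tcp_rot: [-89.6, 0.0, 98.4]
wrist_force: [-22.8, -2.3, 4.5]
opening: 0.0003
```

```bash
python3 -c "
from h import *
st()"
```

```text
t 9.02 [0.503  0.2254 0.1167] [-89.6   0.   98.4] rack t,w -0.0747 -0.002 F [-22.79  -2.31   4.53] Frack -22.88 open 0.0003 q [ 24.   6. -10.  75.   0.  16.]
```

Emit:
arm_command(rows=[0,0,4,0,0,0,-1,0,0,7,0,0,0,-1,0,0,7,0,0,0,-1,-3.5,0,7,0,0,0,-1,-6.6,0,7,0,0,0,-1,-6.6,0,7,0,0,0,-1,-6.6,0,7,0,0,0,-1])

```text
time: 9.6
ee_pos: [0.4469, 0.1494, 0.1185]
tcp_rot: [-90.1, 0.0, 98.2]
wrist_force: [-0.2, 0.6, 0.3]
opening: -0.0004
```

Emit:
arm_command(rows=[0,0,-0.8,0,0,0,-1,0,0,-1.3,0,0,0,-1,0,0,-1.8,0,0,0,-1,0,0,-2.3,0,0,0,-1,0,0,-2.8,0,0,0,-1,0,0,-3.2,0,0,0,-1])

```text
time: 10.1
ee_pos: [0.4778, 0.1555, 0.1176]
tcp_rot: [-90.0, 0.0, 98.4]
wrist_force: [-4.2, -0.2, 1.7]
opening: 0.0002
```

Emit:
arm_command(rows=[0,0,-0.3,0,0,0,-1,0,0,-0.6,0,0,0,-1])

```text
time: 10.27
ee_pos: [0.4836, 0.1562, 0.1177]
tcp_rot: [-90.0, -0.0, 98.4]
wrist_force: [-4.7, 0.1, 1.2]
opening: 0.0001
```

```bash
python3 -c "
from h import *
st()"
```

```text
t 10.27 [0.4836 0.1562 0.1177] [-90.   -0.   98.4] rack t,w -0.104 -0.0676 F [-4.72  0.09  1.24] Frack -4.65 open 0.0001 q [ 18.  -0. -16.  74.   0.  10.]
```

Emit:
arm_command(rows=[0,0,-0.2,0,0,0,-1,0,0,-0.4,0,0,0,-1])

```text
time: 10.43
ee_pos: [0.4875, 0.1566, 0.1178]
tcp_rot: [-90.0, -0.0, 98.4]
wrist_force: [-5.0, 0.5, 1.1]
opening: -0.0001
```

Emit:
arm_command(rows=[0,0,-0.3,0,0,0,-1,0,0,-0.6,0,0,0,-1])

```text
time: 10.6
ee_pos: [0.4935, 0.1575, 0.1179]
tcp_rot: [-90.0, -0.0, 98.4]
wrist_force: [-4.2, 1.1, 0.1]
opening: 0.0002
```

```bash
python3 -c "
from h import *
st()"
```

```text
t 10.6 [0.4935 0.1575 0.1179] [-90.   -0.   98.4] rack t,w -0.0941 -0.0678 F [-4.19  1.06  0.09] Frack -3.99 open 0.0002 q [ 18.   1. -14.  74.   0.   9.]
```

Emit:
arm_command(rows=[0,0,-0.4,0,0,0,-1,0,0,-0.8,0,0,0,-1])

```text
time: 10.77
ee_pos: [0.5016, 0.1587, 0.1179]
tcp_rot: [-90.0, -0.0, 98.4]
wrist_force: [-4.9, 0.6, 1.7]
opening: 0.0003
```

Emit:
arm_command(rows=[0,0,-0.4,0,0,0,-1,0,0,-0.8,0,0,0,-1,0,0,-1.1,0,0,0,-1,0,0,-1.3,0,0,0,-1])

```text
time: 11.1
ee_pos: [0.5128, 0.1602, 0.1171]
tcp_rot: [-89.7, 0.0, 98.4]
wrist_force: [-19.9, -2.6, 3.4]
opening: 0.0001
```

```bash
python3 -c "
from h import *
st()"
```

```text
t 11.1 [0.5128 0.1602 0.1171] [-89.7   0.   98.4] rack t,w -0.0745 -0.0679 F [-19.89  -2.57   3.35] Frack -20.05 open 0.0001 q [ 17.   4. -12.  75.   0.   9.]
```

Emit:
arm_command(rows=[0,0,4,0,0,0,-1,0,-4,4,0,0,0,-1,0,-8,4,0,0,0,0.2,0,-8,8,0,0,0,0.2,0,-8,12,0,0,0,0.2,0,-8,14,0,0,0,0.2,0,-8,14,0,0,0,0.2])

```text
time: 11.68
ee_pos: [0.3737, 0.1398, 0.1989]
tcp_rot: [-90.1, -0.0, 98.4]
wrist_force: [0.5, 0.0, -0.1]
opening: 0.0513
```

```bash
python3 -c "
from h import *
st();go(rp(-.003,-.067),.19,98.4)
c=imaging.camera('top'); np.savez('top1.npz',**c);cv2.imwrite('pics/b1.png',cv2.resize(c['pixels'],(800,600)))
c=imaging.camera('scene');np.savez('scene1.npz',**c); cv2.imwrite('pics/b2.png',cv2.resize(c['pixels'][110:230,220:360],None,fx=5,fy=5,interpolation=cv2.INTER_CUBIC))
"
```

```text
t 11.68 [0.3737 0.1398 0.1989] [-90.1  -0.   98.4] rack t,w -0.2151 -0.0678 F [ 0.52  0.03 -0.14] Frack 0.52 open 0.0513 q [ 21. -17. -22.  85.  -0.  12.]
shift cm [  0.09   0.94 -21.21] turn [ 0.1 -0.   0. ] rows~ 5.1 | now [0.3737 0.1398 0.1989] [-9.013e+01 -1.000e-02  9.837e+01] q1,q6 [20.5 12.2] F [ 0.52  0.03 -0.14] t 11.68
```

View pics/b1.png

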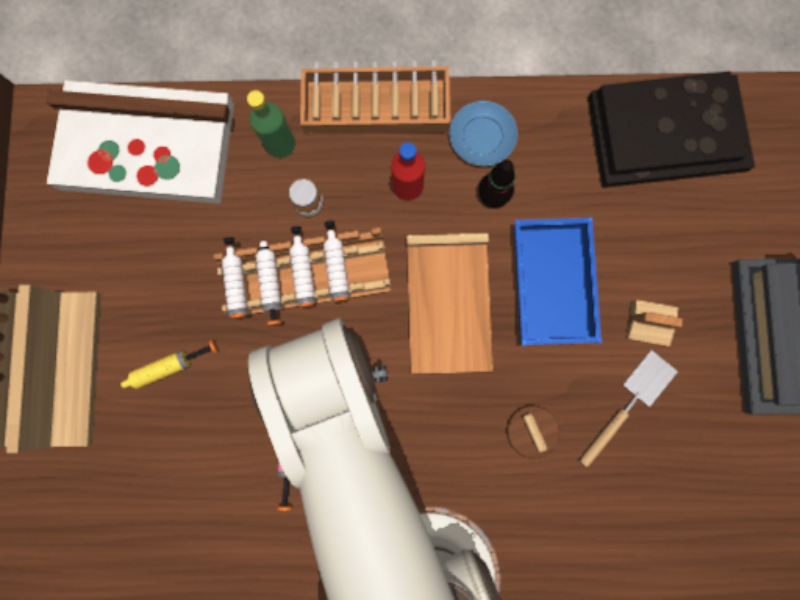

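View pics/b2.png

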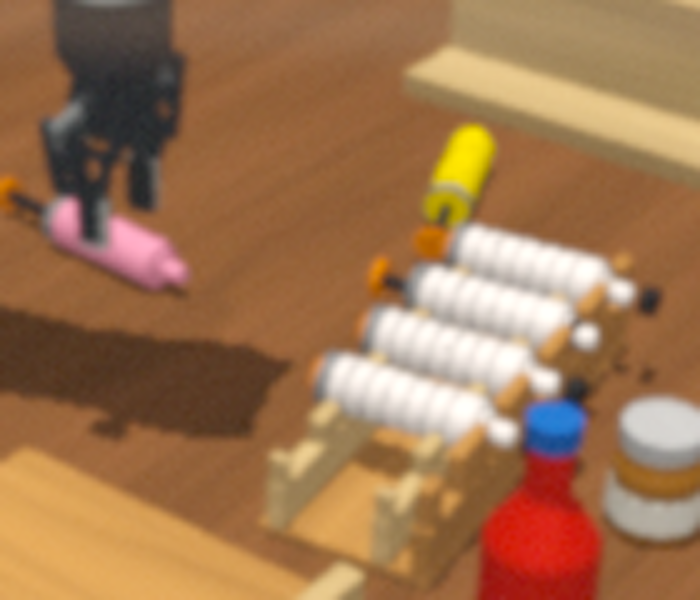

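Emit:
arm_command(rows=[0.1,0.8,-21.2,0,0,0,0.2,0.1,0.8,-21.2,0,0,0,0.2,0.1,0.8,-21.2,0,0,0,0.2,0.1,0.8,-21.2,0,0,0,0.2,0.1,0.8,-21.2,0,0,0,0.2,0.1,0.8,-21.2,0,0,0,0.2,0.1,0.8,-21.2,0,0,0,0.2,0.1,0.8,-21.2,0,0,0,0.2])

```text
time: 12.45
ee_pos: [0.5857, 0.1718, 0.1887]
tcp_rot: [-89.9, 0.0, 98.3]
wrist_force: [-0.2, 0.4, 0.9]
opening: 0.0512
```

```bash
python3 -c "
from h import *
st();go(rp(-.003,-.067),.117,98.4)
c=imaging.camera('top'); cv2.imwrite('pics/b3.png',cv2.resize(c['pixels'][130:260,110:270],None,fx=4.5,fy=4.5,interpolation=cv2.INTER_CUBIC))
c=imaging.camera('scene'); cv2.imwrite('pics/b4.png',cv2.resize(c['pixels'][110:230,220:360],None,fx=5,fy=5,interpolation=cv2.INTER_CUBIC))
"
```

```text
t 12.45 [0.5857 0.1718 0.1887] [-89.9   0.   98.3] rack t,w -0.0007 -0.0672 F [-0.22  0.39  0.9 ] Frack -0.16 open 0.0512 q [16. 13.  6. 83. -0.  8.]
shift cm [0.02 7.17 0.22] turn [-0.1 -0.1 -0. ] rows~ 1.7 | now [0.5857 0.1718 0.1887] [-8.991e+01  2.000e-02  9.832e+01] q1,q6 [16.3  8. ] F [-0.22  0.39  0.9 ] t 12.45
```

View pics/b4.png

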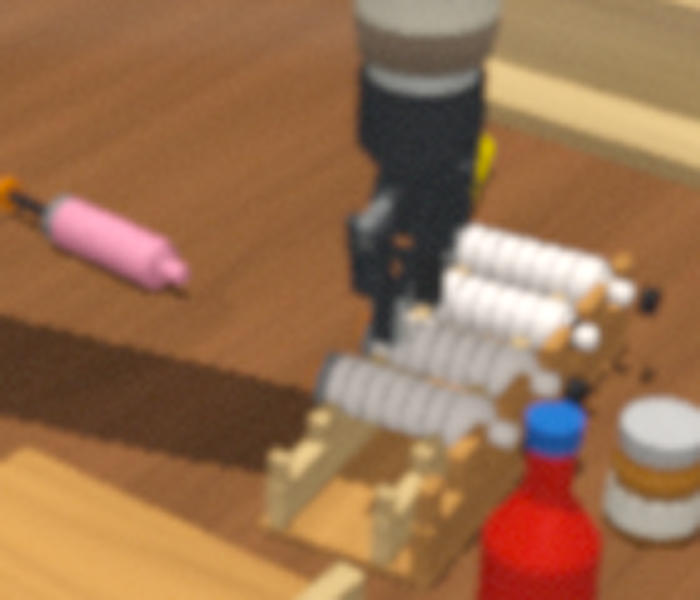

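Emit:
arm_command(rows=[0,3.5,0.2,0,0,0,0.2,0,6,0.2,0,0,0,0.2,0,7.2,0.2,0,0,0,0.2,0,7.2,0.2,0,0,0,0.2])

```text
time: 12.88
ee_pos: [0.5813, 0.1713, 0.116]
tcp_rot: [-89.8, 0.0, 98.4]
wrist_force: [-1.0, -0.0, -0.0]
opening: 0.0513
```

Emit:
arm_command(rows=[0,0,0,0,0,0,-1,0,0,0,0,0,0,-1,0,0,0,0,0,0,-1,0,0,0,0,0,0,-1,0,0,0,0,0,0,-1,0,0,0,0,0,0,-1], force=50)

```text
time: 13.38
ee_pos: [0.5831, 0.1728, 0.1201]
tcp_rot: [-90.1, -0.1, 98.4]
wrist_force: [-4.6, 4.6, -0.9]
opening: 0.0346
```

```bash
python3 -c "
from h import *
st()"
```

```text
t 13.38 [0.5831 0.1728 0.1201] [-90.1  -0.1  98.4] rack t,w -0.0032 -0.0657 F [-4.57  4.63 -0.92] Frack -3.84 open 0.0346 q [16. 13. -1. 76.  0.  8.]
```

Emit:
arm_command(rows=[0,-2,0,0,0,0,-1,0,-4,0,0,0,0,-1,0,-6,0,0,0,0,-1,0,-8,0,0,0,0,-1,0,-8,0,0,0,0,-1])

```text
time: 13.8
ee_pos: [0.5847, 0.1721, 0.2047]
tcp_rot: [-90.5, -0.1, 98.4]
wrist_force: [1.1, 0.2, -0.9]
opening: 0.0349
```

```bash
cat >> h.py <<'E'
BO=np.array([.520,-.0446]); BYAW=1.0
E
python3 -c "
from h import *
st();go(rp(.066,.0,BO,BYAW),.20,BYAW)
c=imaging.camera('top'); cv2.imwrite('pics/b3.png',cv2.resize(c['pixels'][130:260,110:270],None,fx=4.5,fy=4.5,interpolation=cv2.INTER_CUBIC))
c=imaging.camera('scene'); cv2.imwrite('pics/b5.png',cv2.resize(c['pixels'][110:230,220:360],None,fx=5,fy=5,interpolation=cv2.INTER_CUBIC))
"
```

```text
t 13.8 [0.5847 0.1721 0.2047] [-90.5  -0.1  98.4] rack t,w -0.0017 -0.0666 F [ 1.06  0.21 -0.95] Frack 1.08 open 0.0349 q [16. 12.  7. 84. -0.  8.]
shift cm [-21.35   0.41   3.01] turn [ 0.3 97.4  0.5] rows~ 13.6 | now [0.5847 0.1721 0.2047] [-9.051e+01 -7.000e-02  9.836e+01] q1,q6 [16.4  8. ] F [ 1.06  0.21 -0.95] t 13.8
```

View pics/b5.png

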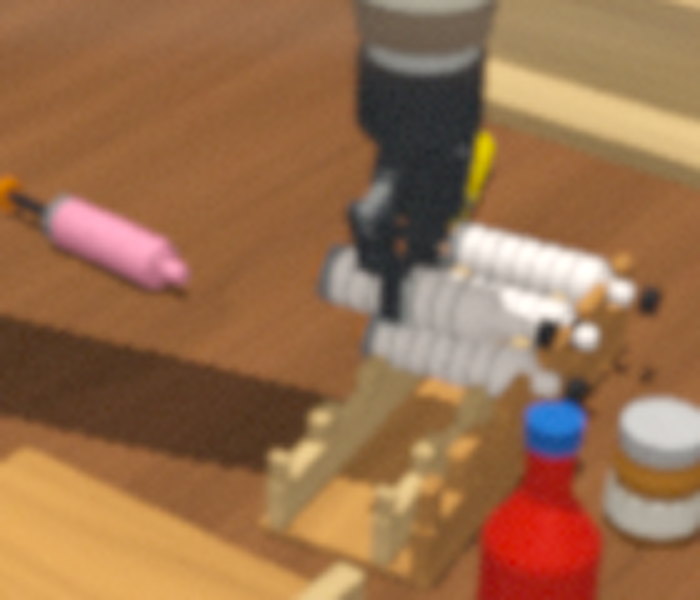

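```bash
python3 -c "
from h import *
go([.50,.05],.20,15)
c=imaging.camera('top')
for n in ('bottle_red','hair_brush'):
  for x in models.spot_point(n,'top')[:2]: print(n,x['conf'],px2w(c,*x['location'],z=0).round(3))
"
```

```text
shift cm [-10.84  -0.06  10.06] turn [ 0.1 83.4  0.2] rows~ 11.6 | now [0.5838 0.1718 0.1999] [-9.020e+01 -3.000e-02  9.835e+01] q1,q6 [16.4  8. ] F [ 0.76  0.55 -2.68] t 13.9
bottle_red 0.81 [0.769 0.034 0.   ]
hair_brush 0.68 [ 0.488 -0.448  0.   ]
hair_brush 0.58 [ 0.751 -0.147  0.   ]
```

Emit:
arm_command(rows=[-2,0,4,0,7,0,-1,-4,0,8,0,14,0,-1,-6,0,10,0,21,0,-1,-8,0,10,0,28,0,-1,-10,0,10,0,35,0,-1,-10.8,0,10,0,42,0,-1,-10.8,0,10,0,49,0,-1,-10.8,0,10,0,56,0,-1,-10.8,0,10,0,63,0,-1,-10.8,0,10,0,70,0,-1,-10.8,0,10,0,77,0,-1,-10.8,0,10,0,83.4,0,-1])

```text
time: 15.05
ee_pos: [0.4995, 0.0502, 0.1968]
tcp_rot: [-90.0, 0.1, 14.6]
wrist_force: [-0.6, -0.6, -3.1]
opening: 0.034
```

```bash
python3 -c "
from h import *
st();go(rp(.068,.0,BO,BYAW),.13,BYAW)
"
```

```text
t 15.05 [0.4995 0.0502 0.1968] [-90.    0.1  14.6] rack t,w -0.1037 -0.1748 F [-0.64 -0.59 -3.14] Frack -0.72 open 0.034 q [ 6. -2. -9. 83.  0. 81.]
shift cm [  6.21   6.67 -11.29] turn [-0.  13.6 -0.1] rows~ 3.5 | now [0.4995 0.0502 0.1968] [-89.98   0.1   14.59] q1,q6 [ 5.7 81.1] F [-0.64 -0.59 -3.14] t 15.05
```

Emit:
arm_command(rows=[3,2,-4,0,7,0,-1,5,3,-8,0,13.6,0,-1,6.2,4,-11.3,0,13.6,0,-1,6.2,6,-11.3,0,13.6,0,-1,6.2,6.7,-11.3,0,13.6,0,-1,6.2,6.7,-11.3,0,13.6,0,-1])

```text
time: 15.55
ee_pos: [0.5875, -0.0433, 0.1272]
tcp_rot: [-90.0, 0.4, 1.3]
wrist_force: [-0.6, 0.1, -2.2]
opening: 0.0347
```

```bash
python3 -c "
from h import *
st();go(rp(.068,.0,BO,BYAW),.092,BYAW)
c=imaging.camera('top'); cv2.imwrite('pics/b6.png',cv2.resize(c['pixels'][130:260,210:370],None,fx=4.5,fy=4.5,interpolation=cv2.INTER_CUBIC))
c=imaging.camera('scene'); cv2.imwrite('pics/b7.png',cv2.resize(c['pixels'][160:280,180:320],None,fx=5,fy=5,interpolation=cv2.INTER_CUBIC))
"
```

```text
t 15.55 [ 0.5875 -0.0433  0.1272] [-90.    0.4   1.3] rack t,w -0.0304 -0.2802 F [-0.64  0.12 -2.24] Frack -0.61 open 0.0347 q [-4. 11. -3. 77.  0. 84.]
shift cm [ 0.07  3.52 -0.01] turn [-0.   0.3 -0.4] rows~ 0.8 | now [ 0.5875 -0.0433  0.1272] [-89.96   0.36   1.28] q1,q6 [-4.2 84.5] F [-0.64  0.12 -2.24] t 15.55
```

View pics/b6.png

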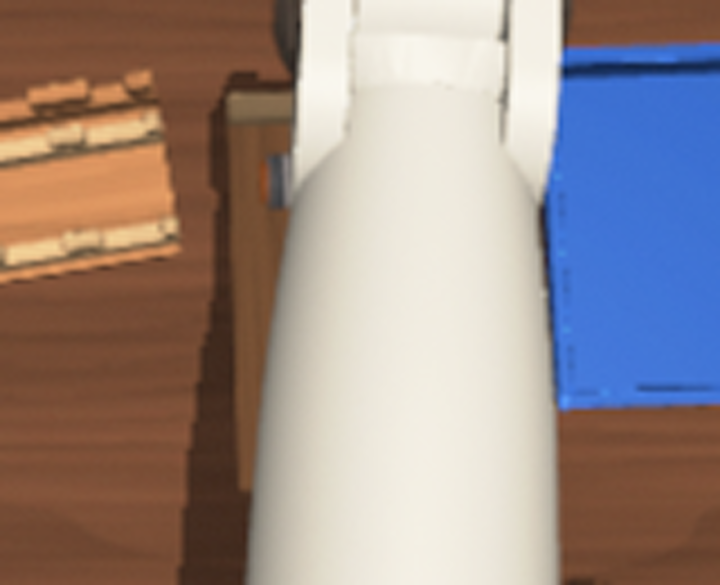

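View pics/b7.png

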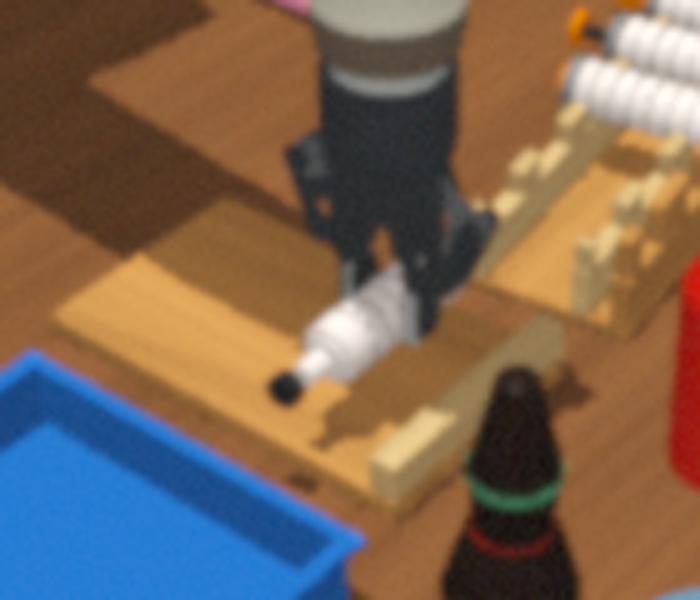

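Emit:
arm_command(rows=[0,1.8,0,0,0.3,0,-1,0,3.2,0,0,0.3,0,-1,0,3.2,0,0,0.3,0,-1])

```text
time: 15.9
ee_pos: [0.5878, -0.0419, 0.0977]
tcp_rot: [-90.0, 0.1, 1.1]
wrist_force: [-0.1, -0.7, -3.0]
opening: 0.0344
```

Emit:
arm_command(rows=[0,0.15,0,0,0,0,-1,0,0.3,0,0,0,0,-1,0,0.3,0,0,0,0,-1])

```text
time: 16.15
ee_pos: [0.5894, -0.0426, 0.0972]
tcp_rot: [-90.0, -0.1, 1.1]
wrist_force: [-0.2, 0.5, -2.0]
opening: 0.0346
```

```bash
python3 -c "
from h import *
st()
"
```

```text
t 16.15 [ 0.5894 -0.0426  0.0972] [-90.   -0.1   1.1] rack t,w -0.0284 -0.2797 F [-0.24  0.54 -1.96] Frack -0.16 open 0.0346 q [-4. 12. -6. 73.  0. 85.]
```

Emit:
arm_command(rows=[0,0,0,0,0,0,-1,0,0,0,0,0,0,-1,0,0,0,0,0,0,-1])

```text
time: 16.4
ee_pos: [0.5892, -0.0429, 0.0964]
tcp_rot: [-90.0, -0.0, 1.1]
wrist_force: [0.0, -0.4, -2.0]
opening: 0.0341
```

```bash
python3 -c "
from h import *
st()
c=imaging.camera('scene'); cv2.imwrite('pics/b8.png',cv2.resize(c['pixels'][160:280,180:320],None,fx=5,fy=5,interpolation=cv2.INTER_CUBIC))
"
```

```text
t 16.4 [ 0.5892 -0.0429  0.0964] [-90.   -0.    1.1] rack t,w -0.0286 -0.28 F [ 0.01 -0.43 -1.98] Frack -0.05 open 0.0341 q [-4. 12. -6. 73. -0. 85.]
```

View pics/b8.png

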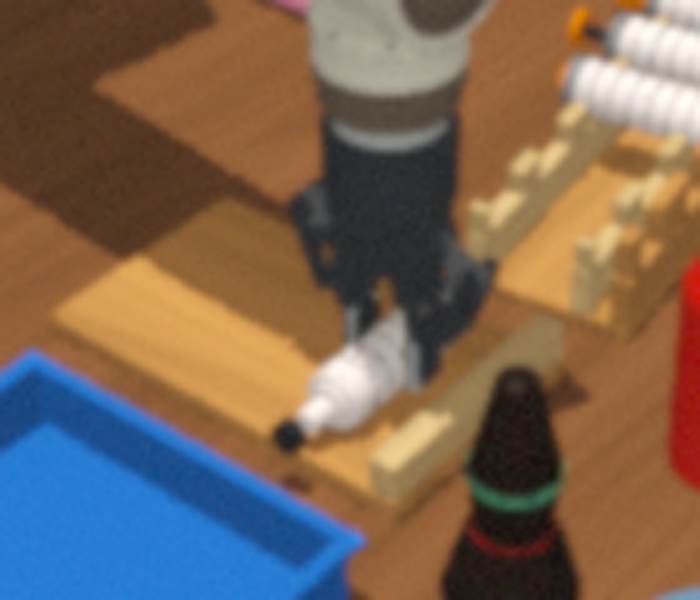

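Emit:
arm_command(rows=[0,0.15,0,0,0,0,-1,0,0.3,0,0,0,0,-1,0,0.3,0,0,0,0,-1,0,0.3,0,0,0,0,-1])

```text
time: 16.78
ee_pos: [0.5891, -0.0429, 0.0931]
tcp_rot: [-90.0, -0.0, 1.0]
wrist_force: [-0.2, 0.3, 0.3]
opening: 0.0342
```

Emit:
arm_command(rows=[0,0.1,0,0,0,0,-1,0,0.1,0,0,0,0,-1,0,0.1,0,0,0,0,-1])

```text
time: 17.03
ee_pos: [0.5891, -0.043, 0.093]
tcp_rot: [-90.0, -0.0, 1.0]
wrist_force: [-4.8, 0.7, 9.2]
opening: 0.0344
```

```bash
python3 -c "
from h import *
st()
"
```

```text
t 17.03 [ 0.5891 -0.043   0.093 ] [-90.  -0.   1.] rack t,w -0.0287 -0.2801 F [-4.76  0.71  9.17] Frack -4.6 open 0.0344 q [-4. 12. -6. 72. -0. 85.]
```

Emit:
arm_command(rows=[0,-0.1,0,0,0,0,-1,0,-0.1,0,0,0,0,-0.05,0,-0.1,0,0,0,0,0,0,-0.1,0,0,0,0,0.1,0,-0.1,0,0,0,0,0.1,0,-0.1,0,0,0,0,0.1])

```text
time: 17.53
ee_pos: [0.589, -0.0429, 0.0928]
tcp_rot: [-90.0, 0.0, 1.0]
wrist_force: [-0.5, -0.1, -0.1]
opening: 0.0467
```

```bash
python3 -c "
from h import *
st()
c=imaging.camera('scene'); cv2.imwrite('pics/b9.png',cv2.resize(c['pixels'][160:280,180:320],None,fx=5,fy=5,interpolation=cv2.INTER_CUBIC))
"
```

```text
t 17.53 [ 0.589  -0.0429  0.0928] [-90.   0.   1.] rack t,w -0.0288 -0.28 F [-0.47 -0.1  -0.15] Frack -0.48 open 0.0467 q [-4. 12. -6. 72. -0. 85.]
```

View pics/b9.png

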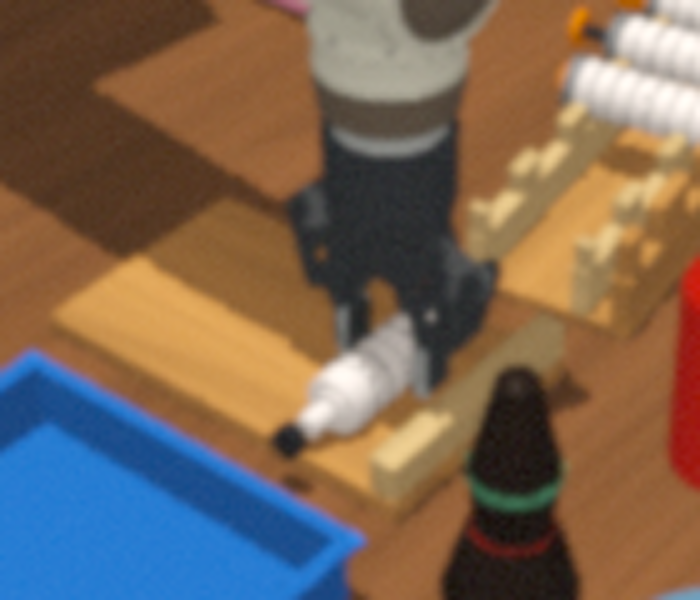

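Emit:
arm_command(rows=[0,-3,0,0,0,0,0.1,0,-6,0,0,0,0,0.1,-3,-6,0,0,0,0,-1,-5.5,-6,0,0,0,0,-1,-5.5,-6,0,0,0,0,-1,-5.5,-6,0,0,0,0,-1,-5.5,-4,0,0,0,0,-1,-5.5,-2,0,0,0,0,-1,-5.5,0.6,0,0,0,0,-1,-5.5,0.6,0,0,0,0,-1,-5.5,0.6,0,0,0,0,-1], force=20)

```text
time: 18.5
ee_pos: [0.5358, -0.044, 0.0877]
tcp_rot: [-90.0, -0.2, 1.1]
wrist_force: [1.9, 0.3, 4.3]
opening: -0.0001
```

```bash
cat >> h.py <<'E'
def bst():
    o=sensors.get_obs(); p=o["ee_pos"]; ex,ey=ax(BYAW); d=p[:2]-BO
    print("t",round(o["time"],2),p.round(4),o["tcp_rot"].round(1),"board x,y",(d@ex).round(4),(d@ey).round(4),"F",o["wrist_force"].round(2),"open",round(o["opening"],4))
E
python3 -c "
from h import *
bst()
c=imaging.camera('scene'); cv2.imwrite('pics/c1.png',cv2.resize(c['pixels'][160:280,180:320],None,fx=5,fy=5,interpolation=cv2.INTER_CUBIC))
"
```

```text
t 18.5 [ 0.5358 -0.044   0.0877] [-90.   -0.2   1.1] board x,y 0.0158 0.0003 F [1.94 0.31 4.27] open -0.0001
```

View pics/c1.png

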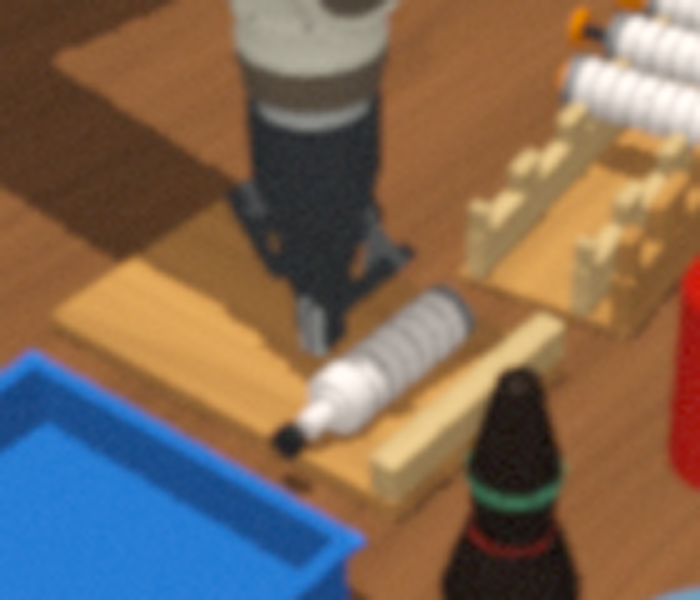

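Emit:
arm_command(rows=[0,-1.1,0,0,0,0,-1,0,-1.1,0,0,0,0,-1,1,-1.1,0,0,0,0,-1,1.6,-1.1,0,0,0,0,-1,2.2,-1.1,0,0,0,0,-1,2.8,-1.1,0,0,0,0,-1,3.4,-1.1,0,0,0,0,-1,4.0,-1.1,0,0,0,0,-1,4.5,-1.1,0,0,0,0,-1,4.8,-1.1,0,0,0,0,-1,4.8,-1.1,0,0,0,0,-1])

```text
time: 19.47
ee_pos: [0.5826, -0.043, 0.0977]
tcp_rot: [-90.0, -0.0, 1.1]
wrist_force: [1.3, 0.5, 1.4]
opening: -0.0001
```

```bash
python3 -c "
from h import *
bst()
c=imaging.camera('scene'); cv2.imwrite('pics/c2.png',cv2.resize(c['pixels'][160:280,180:320],None,fx=5,fy=5,interpolation=cv2.INTER_CUBIC))
"
```

```text
t 19.47 [ 0.5826 -0.043   0.0977] [-90.   -0.    1.1] board x,y 0.0626 0.0005 F [1.28 0.48 1.37] open -0.0001
```

View pics/c2.png

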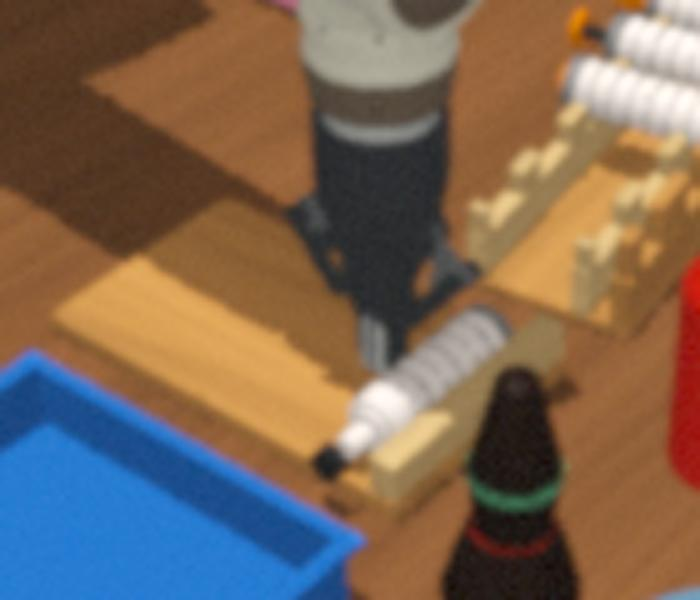

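Emit:
arm_command(rows=[0.2,0,0,0,0,0,-1,0.4,0,0,0,0,0,-1,0.4,0,0,0,0,0,-1])

```text
time: 19.77
ee_pos: [0.5862, -0.043, 0.098]
tcp_rot: [-90.0, -0.0, 1.1]
wrist_force: [0.5, 1.3, 0.4]
opening: -0.0
```

Emit:
arm_command(rows=[0.2,0,0,0,0,0,-1,0.3,0,0,0,0,0,-1,0.3,0,0,0,0,0,-1])

```text
time: 20.02
ee_pos: [0.5877, -0.0429, 0.0977]
tcp_rot: [-90.0, 0.2, 1.0]
wrist_force: [-8.5, -0.6, 4.7]
opening: -0.0001
```

```bash
python3 -c "
from h import *
bst()
c=imaging.camera('scene'); cv2.imwrite('pics/c2.png',cv2.resize(c['pixels'][160:280,180:320],None,fx=5,fy=5,interpolation=cv2.INTER_CUBIC))
"
```

```text
t 20.02 [ 0.5877 -0.0429  0.0977] [-90.    0.2   1. ] board x,y 0.0677 0.0005 F [-8.45 -0.64  4.74] open -0.0001
```

View pics/c2.png

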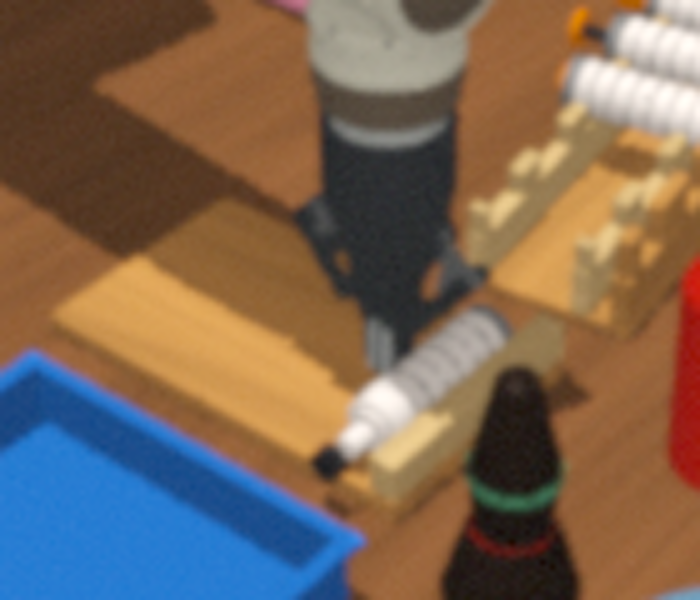

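Emit:
arm_command(rows=[-0.4,0,0,0,0,0,-1,-1.5,0,0,0,0,0,-1,-2.5,-3,0,0,0,0,-1,-2.5,-7,0,0,0,0,-1,-2.5,-11,0,0,0,0,-1,-2.5,-11,0,0,0,0,-1,-2.5,-11,0,0,0,0,-1])

```text
time: 20.65
ee_pos: [0.565, -0.0435, 0.2109]
tcp_rot: [-90.0, -0.3, 1.0]
wrist_force: [-0.4, -0.7, -0.5]
opening: -0.0001
```

```bash
python3 -c "
from h import *
bst();go(rp(-.003,-.001),.20,98.4)
"
```

```text
t 20.65 [ 0.565  -0.0435  0.2109] [-90.   -0.3   1. ] board x,y 0.045 0.0003 F [-0.39 -0.66 -0.49] open -0.0001
shift cm [ 1.38  1.08 28.02] turn [  0.3 -97.4   0.2] rows~ 13.6 | now [ 0.565  -0.0435  0.2109] [-90.03  -0.31   1.05] q1,q6 [-4.4 84.6] F [-0.39 -0.66 -0.49] t 20.65
```

Emit:
arm_command(rows=[0.1,0.8,2,0,-7.1,0,0.2,0.2,0.8,4,0,-14.2,0,0.2,0.3,0.8,7,0,-21.3,0,0.2,0.4,0.8,10,0,-28.4,0,0.2,0.5,0.8,13,0,-35.5,0,0.2,0.6,0.8,16,0,-42.6,0,0.2,0.8,0.8,19,0,-49.7,0,0.2,1,0.8,22,0,-56.8,0,0.2,1.2,0.8,25,0,-63.9,0,0.2,1.3,0.8,27,0,-71,0,0.2,1.4,0.8,28,0,-78.1,0,0.2,1.4,0.8,28,0,-85.2,0,0.2])

```text
time: 21.65
ee_pos: [0.5723, 0.2391, 0.1978]
tcp_rot: [-89.9, 0.0, 86.7]
wrist_force: [0.4, 0.4, 0.7]
opening: 0.0508
```

Emit:
arm_command(rows=[0,0,0,0,-7,0,0.2,0,0,0,0,-12.2,0,0.2,0,0,0,0,-12.2,0,0.2,0,0,0,0,-12.2,0,0.2])

```text
time: 21.98
ee_pos: [0.5726, 0.2367, 0.1986]
tcp_rot: [-89.9, 0.0, 98.3]
wrist_force: [1.4, 0.8, 0.1]
opening: 0.0511
```

```bash
python3 -c "
from h import *
st();go(rp(-.003,-.001),.118,98.4)
c=imaging.camera('top'); np.savez('top2.npz',**c); cv2.imwrite('pics/c3.png',cv2.resize(c['pixels'][130:260,110:370],None,fx=3,fy=3,interpolation=cv2.INTER_CUBIC))
"
```

```text
t 21.98 [0.5726 0.2367 0.1986] [-89.9   0.   98.3] rack t,w -0.0042 -0.001 F [1.42 0.84 0.14] Frack 1.53 open 0.0511 q [22. 14.  8. 85. -0. 14.]
shift cm [ 0.    8.06 -0.14] turn [-0.1 -0.1 -0. ] rows~ 1.9 | now [0.5726 0.2367 0.1986] [-8.991e+01  2.000e-02  9.828e+01] q1,q6 [22.5 14.2] F [1.42 0.84 0.14] t 21.98
```

View pics/c3.png

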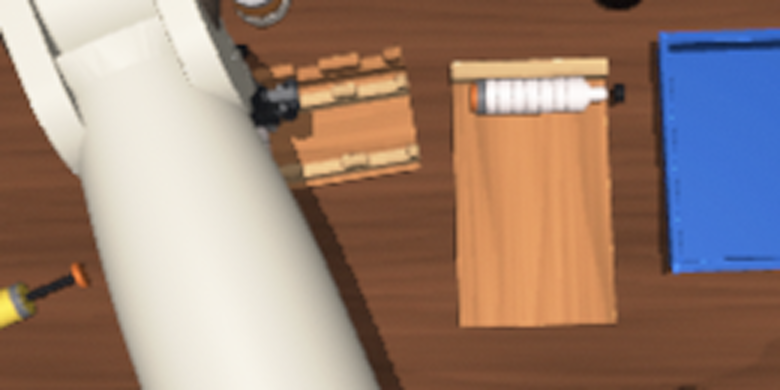

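Emit:
arm_command(rows=[0,4,-0.1,0,0,0,0.2,0,6.5,-0.1,0,0,0,0.2,0,8,-0.1,0,0,0,0.2,0,8,-0.1,0,0,0,0.2])

```text
time: 22.37
ee_pos: [0.5721, 0.2361, 0.1154]
tcp_rot: [-89.6, 0.1, 98.3]
wrist_force: [0.5, -0.3, -0.9]
opening: 0.0512
```

Emit:
arm_command(rows=[0,0,0,0,0,0,0.2,0,0,0,0,0,0,-1,0,0,0,0,0,0,-1,0,0,0,0,0,0,-1,0,0,0,0,0,0,-1,0,0,0,0,0,0,-1,0,0,0,0,0,0,-1], force=50)

```text
time: 22.95
ee_pos: [0.5743, 0.2383, 0.122]
tcp_rot: [-90.1, -0.2, 98.5]
wrist_force: [-1.4, 4.6, 0.3]
opening: 0.0341
```

Emit:
arm_command(rows=[0,-2,0,0,0,0,-1,0,-4,0,0,0,0,-1,0,-6,0,0,0,0,-1,0,-8,0,0,0,0,-1,0,-8,0,0,0,0,-1,0,-8,0,0,0,0,-1])

```text
time: 23.45
ee_pos: [0.5746, 0.2373, 0.202]
tcp_rot: [-90.2, -0.1, 98.4]
wrist_force: [-0.2, -0.2, -3.2]
opening: 0.0344
```

```bash
python3 -c "
from h import *
st();go([.50,.05],.20,15)
c=imaging.camera('scene'); cv2.imwrite('pics/c4.png',cv2.resize(c['pixels'][110:230,220:360],None,fx=5,fy=5,interpolation=cv2.INTER_CUBIC))
"
```

```text
t 23.45 [0.5746 0.2373 0.202 ] [-90.2  -0.1  98.4] rack t,w -0.0021 -0.0007 F [-0.23 -0.16 -3.23] Frack -0.25 open 0.0344 q [22. 14.  9. 85. -0. 14.]
shift cm [-17.43   0.14  10.12] turn [ 0.1 83.4  0.2] rows~ 11.7 | now [0.5746 0.2373 0.202 ] [-9.022e+01 -5.000e-02  9.842e+01] q1,q6 [22.4 14. ] F [-0.23 -0.16 -3.23] t 23.45
```

View pics/c4.png

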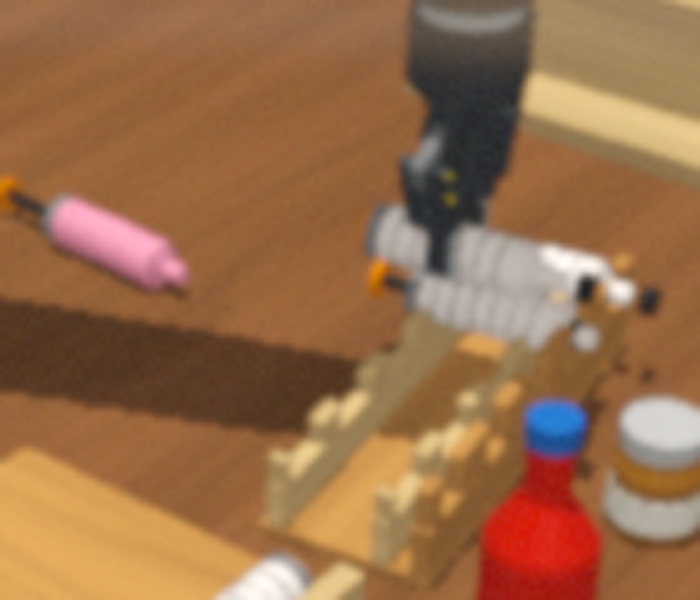

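Emit:
arm_command(rows=[-2,0,3,0,7,0,-1,-5,0,6,0,14,0,-1,-8,0,8,0,21,0,-1,-11,0,10,0,28,0,-1,-14,0,10,0,35,0,-1,-17,0,10,0,42,0,-1,-17.4,0,10,0,49,0,-1,-17.4,0,10,0,56,0,-1,-17.4,0,10,0,63,0,-1,-17.4,0,10,0,70,0,-1,-17.4,0,10,0,77,0,-1,-17.4,0,10,0,83.4,0,-1])

```text
time: 24.5
ee_pos: [0.5, 0.05, 0.1985]
tcp_rot: [-90.0, 0.1, 14.7]
wrist_force: [-0.7, 1.2, -2.8]
opening: 0.0338
```

```bash
python3 -c "
from h import *
bst();go(rp(.030,.0,BO,BYAW),.13,BYAW)
"
```

```text
t 24.5 [0.5    0.05   0.1985] [-90.    0.1  14.7] board x,y -0.0183 0.095 F [-0.67  1.24 -2.83] open 0.0338
shift cm [  2.46   6.84 -10.37] turn [-0.  13.7 -0.1] rows~ 3.0 | now [0.5    0.05   0.1985] [-89.98   0.11  14.67] q1,q6 [ 5.7 81. ] F [-0.67  1.24 -2.83] t 24.5
```

Emit:
arm_command(rows=[1.2,2,-3.5,0,7,0,-1,2.5,4,-7,0,13.7,0,-1,2.5,5.5,-10.4,0,13.7,0,-1,2.5,6.8,-10.4,0,13.7,0,-1,2.5,6.8,-10.4,0,13.7,0,-1,2.5,8.5,-10.4,0,13.7,0,-1,2.5,10,-10.4,0,13.7,0,-1,2.5,10,-10.4,0,13.7,0,-1,2.5,10,-10.4,0,13.7,0,-1,2.5,10,-10.4,0,13.7,0,-1])

```text
time: 25.33
ee_pos: [0.5518, -0.0431, 0.1009]
tcp_rot: [-90.0, -0.0, 1.4]
wrist_force: [0.7, 0.2, -1.9]
opening: 0.0342
```

```bash
python3 -c "
from h import *
bst()
c=imaging.camera('scene'); cv2.imwrite('pics/c5.png',cv2.resize(c['pixels'][160:280,180:320],None,fx=5,fy=5,interpolation=cv2.INTER_CUBIC))
"
```

```text
t 25.33 [ 0.5518 -0.0431  0.1009] [-90.   -0.    1.4] board x,y 0.0318 0.0009 F [ 0.71  0.21 -1.92] open 0.0342
```

View pics/c5.png

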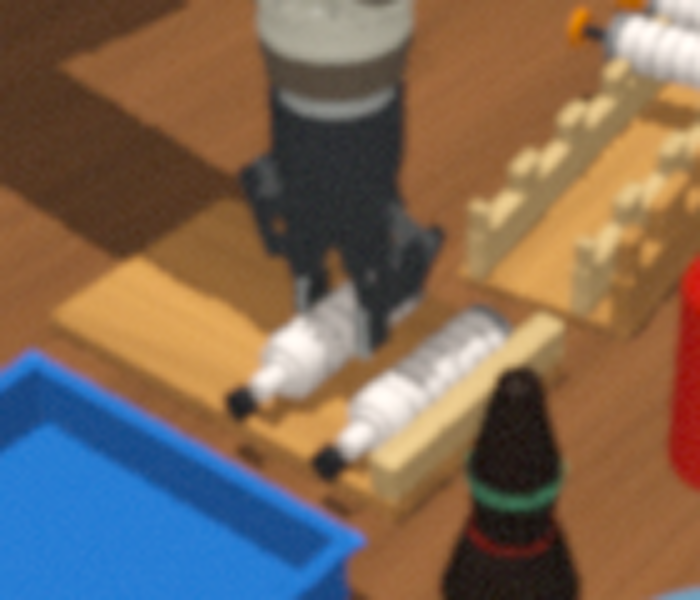

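Emit:
arm_command(rows=[0,0.3,0,0,0.4,0,-1,0,0.5,0,0,0.4,0,-1,0,0.5,0,0,0.4,0,-1,0,0.5,0,0,0.4,0,-1])

```text
time: 25.72
ee_pos: [0.5517, -0.0437, 0.0951]
tcp_rot: [-90.0, -0.0, 1.0]
wrist_force: [0.7, 0.4, -1.4]
opening: 0.0347
```

Emit:
arm_command(rows=[0,0.1,0,0,0,0,-1,0,0.2,0,0,0,0,-1,0,0.2,0,0,0,0,-1])

```text
time: 25.97
ee_pos: [0.5518, -0.0437, 0.0949]
tcp_rot: [-90.0, -0.1, 0.9]
wrist_force: [-6.2, 0.7, 13.8]
opening: 0.0344
```

```bash
python3 -c "
from h import *
bst()"
```

```text
t 25.97 [ 0.5518 -0.0437  0.0949] [-90.   -0.1   0.9] board x,y 0.0318 0.0003 F [-6.19  0.69 13.78] open 0.0344
```

Emit:
arm_command(rows=[0,-0.2,0,0,0,0,-1,0,-0.2,0,0,0,0,-0.05,0,-0.2,0,0,0,0,0,0,-0.2,0,0,0,0,0.1,0,-0.2,0,0,0,0,0.1,0,-0.2,0,0,0,0,0.1])

```text
time: 26.47
ee_pos: [0.5516, -0.0438, 0.0947]
tcp_rot: [-90.0, 0.0, 0.9]
wrist_force: [-0.1, 0.3, -0.1]
opening: 0.047
```

Emit:
arm_command(rows=[0,-3,0,0,0,0,0.1,0,-6,0,0,0,0,0.1,-3,-6,0,0,0,0,-1,-5.5,-6,0,0,0,0,-1,-5.5,-6,0,0,0,0,-1,-5.5,-6,0,0,0,0,-1,-5.5,-4,0,0,0,0,-1,-5.5,-2,0,0,0,0,-1,-5.5,-0.4,0,0,0,0,-1,-5.5,-0.4,0,0,0,0,-1,-5.5,-0.4,0,0,0,0,-1], force=20)

```text
time: 27.38
ee_pos: [0.4967, -0.0446, 0.0983]
tcp_rot: [-90.0, 0.1, 1.0]
wrist_force: [-0.0, -0.3, 0.1]
opening: -0.0
```

```bash
python3 -c "
from h import *
bst()
c=imaging.camera('scene'); cv2.imwrite('pics/c6.png',cv2.resize(c['pixels'][160:280,180:320],None,fx=5,fy=5,interpolation=cv2.INTER_CUBIC))
"
```

```text
t 27.38 [ 0.4967 -0.0446  0.0983] [-90.    0.1   1. ] board x,y -0.0233 0.0004 F [-0.02 -0.25  0.06] open -0.0
```

View pics/c6.png

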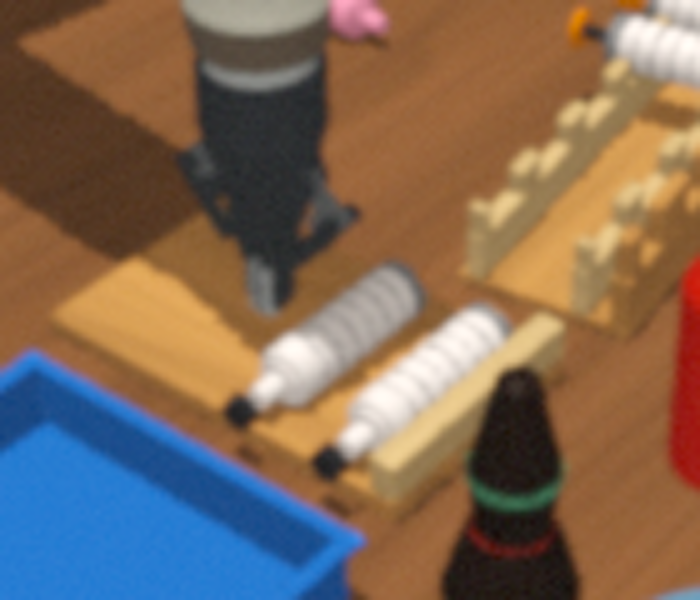

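Emit:
arm_command(rows=[1,0,0,0,0,0,-1,1.8,0,0,0,0,0,-1,2.4,0,0,0,0,0,-1,3,0,0,0,0,0,-1,3.6,0,0,0,0,0,-1,4.2,0,0,0,0,0,-1,4.7,0,0,0,0,0,-1,5.1,0,0,0,0,0,-1,5.4,0,0,0,0,0,-1,5.4,0,0,0,0,0,-1])

```text
time: 28.27
ee_pos: [0.5512, -0.0438, 0.0987]
tcp_rot: [-90.0, 0.0, 1.0]
wrist_force: [-0.3, -0.4, 0.2]
opening: 0.0002
```

Emit:
arm_command(rows=[0.15,0,0,0,0,0,-1,0.3,0,0,0,0,0,-1,0.3,0,0,0,0,0,-1])

```text
time: 28.52
ee_pos: [0.5521, -0.0437, 0.0985]
tcp_rot: [-90.0, 0.2, 0.9]
wrist_force: [-9.8, -0.1, 5.7]
opening: -0.0005
```

```bash
python3 -c "
from h import *
bst()"
```

```text
t 28.52 [ 0.5521 -0.0437  0.0985] [-90.    0.2   0.9] board x,y 0.0321 0.0003 F [-9.78 -0.1   5.72] open -0.0005
```

Snug. Back off and go for the leftmost (k=2) — but first the view.

Emit:
arm_command(rows=[-0.4,0,0,0,0,0,-1,-1.5,0,0,0,0,0,-1,-2.5,-3,0,0,0,0,-1,-2.5,-7,0,0,0,0,-1,-2.5,-11,0,0,0,0,-1,-2.5,-11,0,0,0,0,-1,-2.5,-11,0,0,0,0,-1])

```text
time: 29.1
ee_pos: [0.5298, -0.0442, 0.2117]
tcp_rot: [-90.0, -0.3, 1.0]
wrist_force: [-0.4, 0.6, -0.9]
opening: 0.0
```

```bash
python3 -c "
from h import *
bst();go(rp(-.003,.065),.20,98.4)
c=imaging.camera('scene'); cv2.imwrite('pics/c7.png',cv2.resize(c['pixels'][160:280,180:320],None,fx=5,fy=5,interpolation=cv2.INTER_CUBIC))
"
```

```text
t 29.1 [ 0.5298 -0.0442  0.2117] [-90.   -0.3   1. ] board x,y 0.0098 0.0002 F [-0.43  0.6  -0.9 ] open 0.0
shift cm [ 4.    1.17 34.58] turn [  0.3 -97.4   0.2] rows~ 13.6 | now [ 0.5298 -0.0442  0.2117] [-90.03  -0.32   0.95] q1,q6 [-4.8 84.3] F [-0.43  0.6  -0.9 ] t 29.1
```

View pics/c7.png

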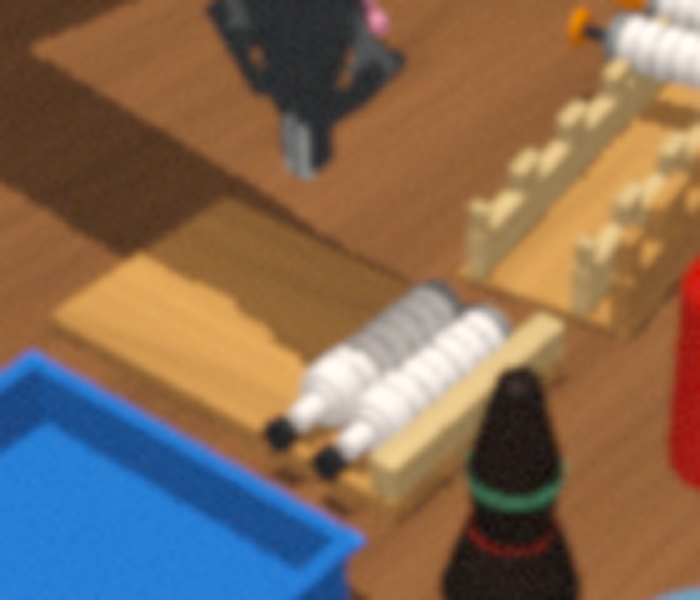

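Emit:
arm_command(rows=[0.3,0.8,3,0,-7.1,0,0.2,0.6,0.8,7,0,-14.2,0,0.2,0.9,0.8,11,0,-21.3,0,0.2,1.2,0.8,15,0,-28.4,0,0.2,1.5,0.8,19,0,-35.5,0,0.2,1.8,0.8,23,0,-42.6,0,0.2,2.1,0.8,27,0,-49.7,0,0.2,2.4,0.8,31,0,-56.8,0,0.2,2.7,0.8,35,0,-63.9,0,0.2,3,0.8,39,0,-71,0,0.2,3.1,0.8,41.1,0,-78.1,0,0.2,3.1,0.8,41.1,0,-85.2,0,0.2])

```text
time: 30.15
ee_pos: [0.5517, 0.3714, 0.1976]
tcp_rot: [-89.8, 0.1, 86.7]
wrist_force: [0.3, -0.7, -0.4]
opening: 0.0511
```

Emit:
arm_command(rows=[0,0,0,0,-7,0,0.2,0,0,0,0,-12.2,0,0.2,0,0,0,0,-12.2,0,0.2,0,0,0,0,-12.2,0,0.2])

```text
time: 30.48
ee_pos: [0.5525, 0.3671, 0.1992]
tcp_rot: [-89.9, 0.1, 98.2]
wrist_force: [0.1, -0.3, -0.0]
opening: 0.0508
```

```bash
python3 -c "
from h import *
st();go(rp(-.003,.131),.119,98.4)
c=imaging.camera('scene'); cv2.imwrite('pics/c8.png',cv2.resize(c['pixels'][110:230,220:360],None,fx=5,fy=5,interpolation=cv2.INTER_CUBIC))
"
```

```text
t 30.48 [0.5525 0.3671 0.1992] [-89.9   0.1  98.2] rack t,w -0.005 0.131 F [ 0.14 -0.35 -0.02] Frack 0.09 open 0.0508 q [34. 20. 16. 86.  0. 25.]
shift cm [ 0.01  8.02 -0.22] turn [-0.1 -0.2 -0.1] rows~ 1.9 | now [0.5525 0.3671 0.1992] [-8.988e+01  6.000e-02  9.818e+01] q1,q6 [33.6 25.4] F [ 0.14 -0.35 -0.02] t 30.48
```

View pics/c8.png

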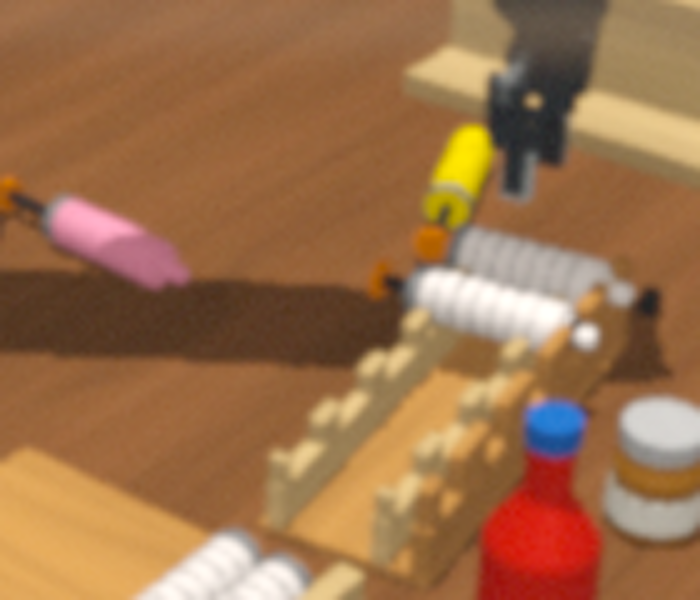

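Emit:
arm_command(rows=[0,4,-0.2,0,0,0,0.2,0,6.5,-0.2,0,0,0,0.2,0,7.9,-0.2,0,0,0,0.2,0,7.9,-0.2,0,0,0,0.2,0,7.9,-0.2,0,0,0,0.2])

```text
time: 30.95
ee_pos: [0.5545, 0.3672, 0.1212]
tcp_rot: [-89.9, 0.0, 98.2]
wrist_force: [0.6, -0.2, 0.2]
opening: 0.0513
```

Emit:
arm_command(rows=[0,0,0,0,0,0,-1,0,0,0,0,0,0,-1,0,0,0,0,0,0,-1,0,0,0,0,0,0,-1,0,0,0,0,0,0,-1,0,0,0,0,0,0,-1], force=50)

```text
time: 31.45
ee_pos: [0.5552, 0.3689, 0.1241]
tcp_rot: [-90.1, -0.2, 98.4]
wrist_force: [-2.2, 5.5, 1.4]
opening: 0.0344
```

Emit:
arm_command(rows=[0,-2,0,0,0,0,-1,0,-4,0,0,0,0,-1,0,-6,0,0,0,0,-1,0,-8,0,0,0,0,-1,0,-8,0,0,0,0,-1,0,-8,0,0,0,0,-1])

```text
time: 31.95
ee_pos: [0.5555, 0.3679, 0.2039]
tcp_rot: [-90.2, -0.1, 98.3]
wrist_force: [0.2, -0.3, -2.3]
opening: 0.0346
```

```bash
python3 -c "
from h import *
st();go([.49,.07],.20,15)
c=imaging.camera('scene'); cv2.imwrite('pics/c9.png',cv2.resize(c['pixels'][110:230,220:360],None,fx=5,fy=5,interpolation=cv2.INTER_CUBIC))
"
```

```text
t 31.95 [0.5555 0.3679 0.2039] [-90.2  -0.1  98.3] rack t,w -0.002 0.1313 F [ 0.2  -0.34 -2.27] Frack 0.14 open 0.0346 q [34. 20. 17. 87. -0. 25.]
shift cm [-28.53   0.31  10.79] turn [ 0.1 83.3  0.2] rows~ 11.6 | now [0.5555 0.3679 0.2039] [-9.019e+01 -8.000e-02  9.833e+01] q1,q6 [33.5 25.2] F [ 0.2  -0.34 -2.27] t 31.95
```

View pics/c9.png

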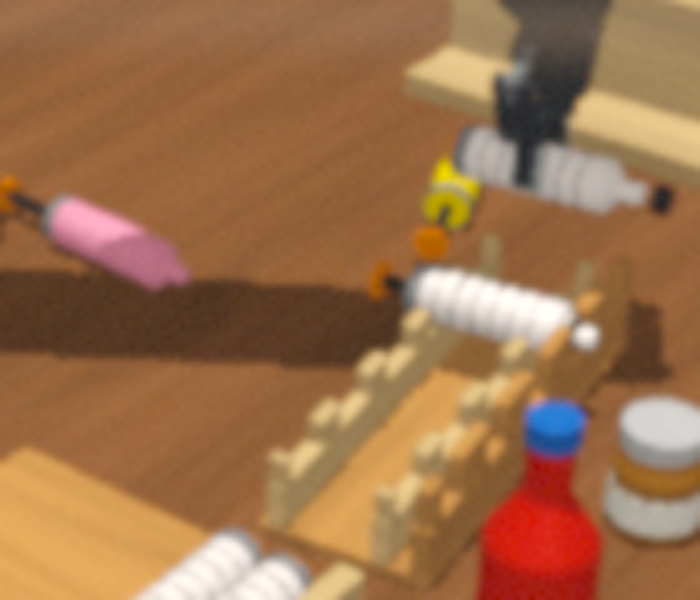

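Emit:
arm_command(rows=[-3,0,2,0,7,0,-1,-7,0,4,0,14,0,-1,-10,0,6,0,21,0,-1,-14,0,8,0,28,0,-1,-18,0,10,0,35,0,-1,-21,0,10.8,0,42,0,-1,-24,0,10.8,0,49,0,-1,-27,0,10.8,0,56,0,-1,-28.5,0,10.8,0,63,0,-1,-28.5,0,10.8,0,70,0,-1,-28.5,0,10.8,0,77,0,-1,-28.5,0,10.8,0,83.3,0,-1])

```text
time: 33.0
ee_pos: [0.4889, 0.0693, 0.2005]
tcp_rot: [-90.0, 0.1, 14.6]
wrist_force: [-0.2, 0.0, -1.7]
opening: 0.0341
```

```bash
python3 -c "
from h import *
bst();go(rp(-.008,.0,BO,BYAW),.13,BYAW)
"
```

```text
t 33.0 [0.4889 0.0693 0.2005] [-90.    0.1  14.6] board x,y -0.0291 0.1144 F [-0.21  0.01 -1.74] open 0.0341
shift cm [ -0.63   7.05 -11.62] turn [ 0.  13.6 -0.1] rows~ 3.3 | now [0.4889 0.0693 0.2005] [-89.99   0.11  14.61] q1,q6 [ 8.1 83.5] F [-0.21  0.01 -1.74] t 33.0
```

Emit:
arm_command(rows=[-0.2,2,-4,0,7,0,-1,-0.6,4,-8,0,13.6,0,-1,-0.6,5.5,-11.6,0,13.6,0,-1,-0.6,7,-11.6,0,13.6,0,-1,-0.6,7,-11.6,0,13.6,0,-1,-0.6,8.5,-11.6,0,13.6,0,-1,-0.6,9.8,-11.6,0,13.6,0,-1,-0.6,9.8,-11.6,0,13.6,0,-1,-0.6,9.8,-11.6,0,13.6,0,-1,-0.6,9.8,-11.6,0,13.6,0,-1])

```text
time: 33.83
ee_pos: [0.5138, -0.043, 0.1048]
tcp_rot: [-90.0, -0.0, 1.5]
wrist_force: [-0.3, 0.7, -1.8]
opening: 0.0341
```

```bash
python3 -c "
from h import *
bst()
c=imaging.camera('scene'); cv2.imwrite('pics/d1.png',cv2.resize(c['pixels'][160:280,180:320],None,fx=5,fy=5,interpolation=cv2.INTER_CUBIC))
"
```

```text
t 33.83 [ 0.5138 -0.043   0.1048] [-90.   -0.    1.5] board x,y -0.0062 0.0017 F [-0.33  0.72 -1.8 ] open 0.0341
```

View pics/d1.png

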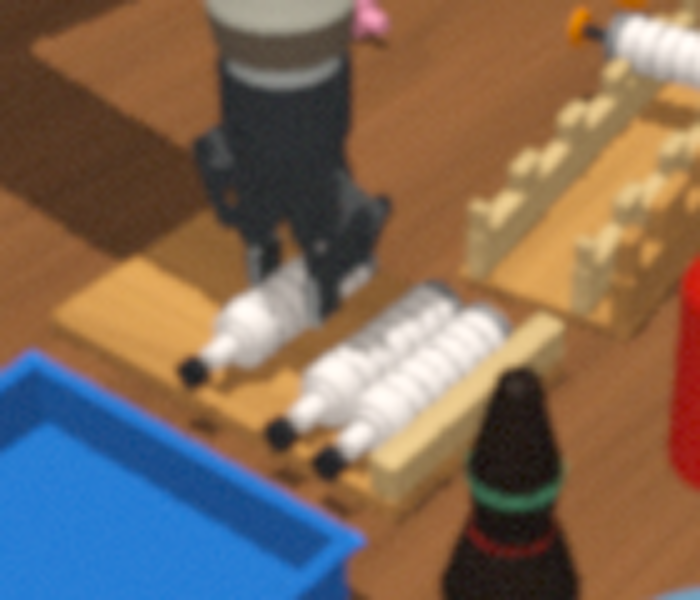

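Emit:
arm_command(rows=[-0.2,0.4,0,0,0.5,0,-1,-0.2,0.7,0,0,0.5,0,-1,-0.2,0.7,0,0,0.5,0,-1,-0.2,0.7,0,0,0.5,0,-1])

```text
time: 34.22
ee_pos: [0.5117, -0.0436, 0.097]
tcp_rot: [-90.0, -0.0, 1.0]
wrist_force: [0.3, -0.3, 0.3]
opening: 0.0343
```

Emit:
arm_command(rows=[0,0.1,0,0,0,0,-1,0,0.2,0,0,0,0,-1,0,0.2,0,0,0,0,-1])

```text
time: 34.47
ee_pos: [0.5117, -0.0436, 0.0969]
tcp_rot: [-90.0, -0.1, 1.0]
wrist_force: [-8.6, 1.6, 18.2]
opening: 0.0346
```

```bash
python3 -c "
from h import *
bst()"
```

```text
t 34.47 [ 0.5117 -0.0436  0.0969] [-90.   -0.1   1. ] board x,y -0.0082 0.0011 F [-8.61  1.56 18.17] open 0.0346
```

Emit:
arm_command(rows=[0,-0.2,0,0,0,0,-1,0,-0.2,0,0,0,0,-0.05,0,-0.2,0,0,0,0,0,0,-0.2,0,0,0,0,0.1,0,-0.2,0,0,0,0,0.1,0,-0.2,0,0,0,0,0.1])

```text
time: 34.97
ee_pos: [0.5116, -0.0437, 0.0967]
tcp_rot: [-90.0, 0.0, 0.9]
wrist_force: [0.3, -0.1, 0.6]
opening: 0.0471
```

Emit:
arm_command(rows=[0,-3,0,0,0,0,0.1,0,-6,0,0,0,0,0.1,-3,-6,0,0,0,0,-1,-5.5,-6,0,0,0,0,-1,-5.5,-6,0,0,0,0,-1,-5.5,-6,0,0,0,0,-1,-5.5,-4,0,0,0,0,-1,-5.5,-2,0,0,0,0,-1,-5.5,-0.3,0,0,0,0,-1,-5.5,-0.3,0,0,0,0,-1,-5.5,-0.3,0,0,0,0,-1], force=20)

```text
time: 35.88
ee_pos: [0.4567, -0.0445, 0.0993]
tcp_rot: [-90.0, 0.1, 1.0]
wrist_force: [0.1, 0.3, -0.3]
opening: 0.0003
```

```bash
python3 -c "
from h import *
bst()
c=imaging.camera('scene'); cv2.imwrite('pics/d2.png',cv2.resize(c['pixels'][160:280,180:320],None,fx=5,fy=5,interpolation=cv2.INTER_CUBIC))
"
```

```text
t 35.88 [ 0.4567 -0.0445  0.0993] [-90.    0.1   1. ] board x,y -0.0633 0.0012 F [ 0.11  0.29 -0.35] open 0.0003
```

View pics/d2.png

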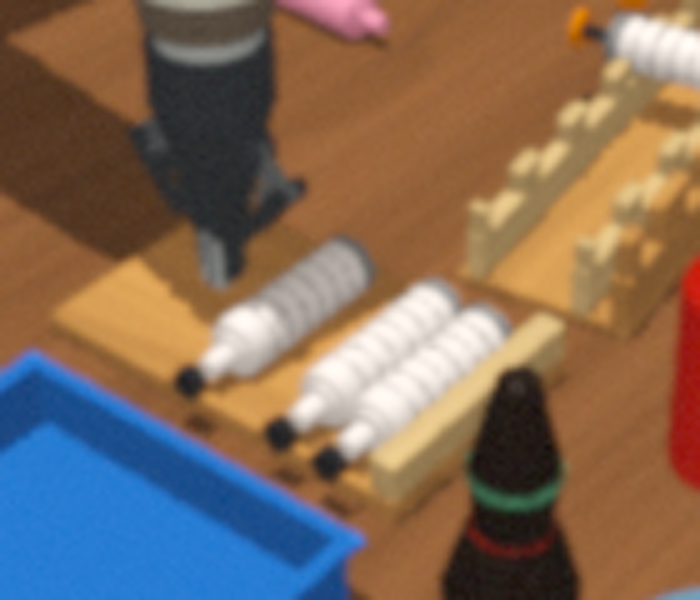

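Emit:
arm_command(rows=[1,0,0,0,0,0,-1,1.8,0,0,0,0,0,-1,2.4,0,0,0,0,0,-1,3,0,0,0,0,0,-1,3.6,0,0,0,0,0,-1,4.2,0,0,0,0,0,-1,4.8,0,0,0,0,0,-1,5.3,0,0,0,0,0,-1,5.6,0,0,0,0,0,-1,5.8,0,0,0,0,0,-1,5.8,0,0,0,0,0,-1])

```text
time: 36.85
ee_pos: [0.5156, -0.0436, 0.1006]
tcp_rot: [-90.0, -0.0, 1.0]
wrist_force: [-2.6, -0.4, 3.8]
opening: -0.0
```

Emit:
arm_command(rows=[0.15,0,0,0,0,0,-1,0.3,0,0,0,0,0,-1,0.3,0,0,0,0,0,-1])

```text
time: 37.1
ee_pos: [0.5166, -0.0435, 0.1003]
tcp_rot: [-90.0, 0.2, 0.9]
wrist_force: [-13.0, 0.7, 11.3]
opening: 0.0
```

```bash
python3 -c "
from h import *
bst()"
```

```text
t 37.1 [ 0.5166 -0.0435  0.1003] [-90.    0.2   0.9] board x,y -0.0033 0.0011 F [-13.01   0.69  11.29] open 0.0
```

Emit:
arm_command(rows=[-0.4,0,0,0,0,0,-1,-1.5,0,0,0,0,0,-1,-2.5,-3,0,0,0,0,-1,-2.5,-7,0,0,0,0,-1,-2.5,-11,0,0,0,0,-1,-2.5,-11,0,0,0,0,-1,-2.5,-11,0,0,0,0,-1])

```text
time: 37.68
ee_pos: [0.4942, -0.0441, 0.2126]
tcp_rot: [-90.0, -0.3, 1.0]
wrist_force: [0.2, 0.5, -1.2]
opening: 0.0
```

```bash
python3 -c "
from h import *
bst();go(rp(-.003,.065),.20,98.4)
c=imaging.camera('scene'); cv2.imwrite('pics/d3.png',cv2.resize(c['pixels'][160:280,180:320],None,fx=5,fy=5,interpolation=cv2.INTER_CUBIC))
"
```

```text
t 37.68 [ 0.4942 -0.0441  0.2126] [-90.   -0.3   1. ] board x,y -0.0258 0.001 F [ 0.21  0.55 -1.24] open 0.0
shift cm [ 7.56  1.29 34.51] turn [  0.3 -97.4   0.2] rows~ 13.6 | now [ 0.4942 -0.0441  0.2126] [-90.03  -0.3    0.95] q1,q6 [-5.1 83.9] F [ 0.21  0.55 -1.24] t 37.68
```

View pics/d3.png

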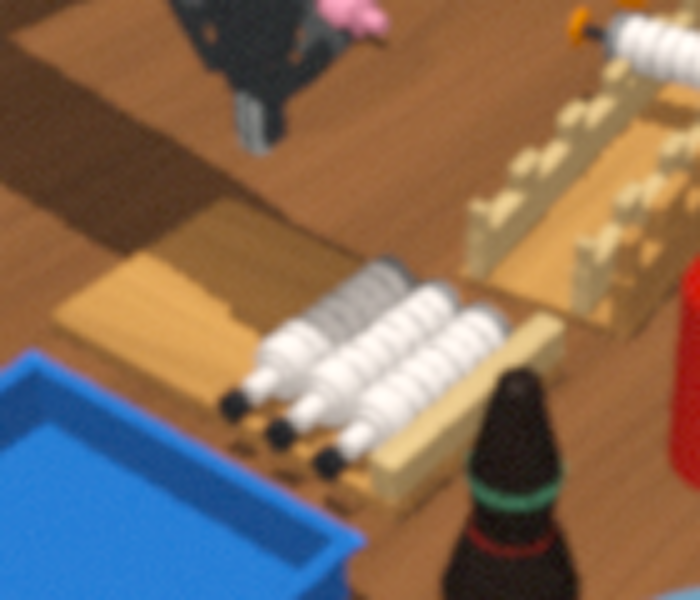

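Three snug in the row. Now the sticking one.

Emit:
arm_command(rows=[0.5,0.9,3,0,-7.1,0,0.2,1,0.9,6,0,-14.2,0,0.2,1.6,0.9,9,0,-21.3,0,0.2,2.2,0.9,12,0,-28.4,0,0.2,2.8,0.9,15,0,-35.5,0,0.2,3.5,0.9,18,0,-42.6,0,0.2,4.2,0.9,21,0,-49.7,0,0.2,5,0.9,25,0,-56.8,0,0.2,6,0.9,29,0,-63.9,0,0.2,7,0.9,33,0,-71,0,0.2,7.6,0.9,34.5,0,-78.1,0,0.2,7.6,0.9,34.5,0,-85.2,0,0.2])

```text
time: 38.73
ee_pos: [0.5629, 0.3058, 0.1976]
tcp_rot: [-89.8, 0.1, 86.7]
wrist_force: [0.5, -1.1, -0.3]
opening: 0.051
```

Emit:
arm_command(rows=[0,0,0,0,-7,0,0.2,0,0,0,0,-12.2,0,0.2,0,0,0,0,-12.2,0,0.2,0,0,0,0,-12.2,0,0.2])

```text
time: 39.07
ee_pos: [0.5627, 0.3021, 0.1992]
tcp_rot: [-89.9, 0.0, 98.2]
wrist_force: [-0.5, -0.2, -1.0]
opening: 0.0511
```

```bash
python3 -c "
from h import *
st();go(rp(-.003,.065),.119,98.4)
c=imaging.camera('scene'); cv2.imwrite('pics/d4.png',cv2.resize(c['pixels'][110:230,220:360],None,fx=5,fy=5,interpolation=cv2.INTER_CUBIC))
"
```

```text
t 39.07 [0.5627 0.3021 0.1992] [-89.9   0.   98.2] rack t,w -0.0044 0.0652 F [-0.54 -0.16 -1.04] Frack -0.56 open 0.0511 q [28. 17. 12. 85.  0. 20.]
shift cm [-0.01  8.02 -0.16] turn [-0.1 -0.2 -0. ] rows~ 1.9 | now [0.5627 0.3021 0.1992] [-8.988e+01  4.000e-02  9.818e+01] q1,q6 [28.2 20.1] F [-0.54 -0.16 -1.04] t 39.07
```

View pics/d4.png

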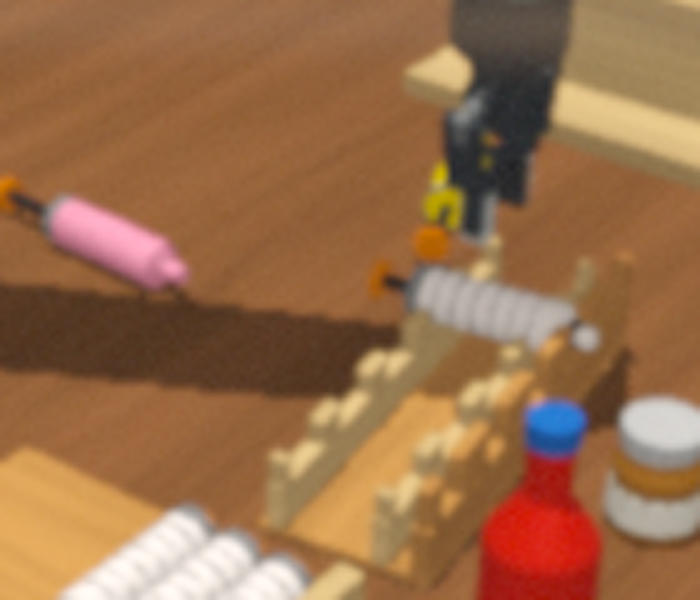

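Emit:
arm_command(rows=[0,4,-0.2,0,0,0,0.2,0,6.5,-0.2,0,0,0,0.2,0,7.9,-0.2,0,0,0,0.2,0,7.9,-0.2,0,0,0,0.2,0,7.9,-0.2,0,0,0,0.2])

```text
time: 39.53
ee_pos: [0.5646, 0.3022, 0.1213]
tcp_rot: [-89.9, 0.0, 98.2]
wrist_force: [-0.2, 0.5, 0.4]
opening: 0.0515
```

Emit:
arm_command(rows=[0,0,0,0,0,0,-1,0,0,0,0,0,0,-1,0,0,0,0,0,0,-1,0,0,0,0,0,0,-1,0,0,0,0,0,0,-1,0,0,0,0,0,0,-1], force=50)

```text
time: 40.03
ee_pos: [0.5653, 0.3037, 0.124]
tcp_rot: [-90.1, -0.2, 98.4]
wrist_force: [-2.1, 4.8, 1.9]
opening: 0.034
```

Emit:
arm_command(rows=[0,-2,0,0,0,0,-1,0,-4,0,0,0,0,-1,0,-6,0,0,0,0,-1,0,-8,0,0,0,0,-1,0,-8,0,0,0,0,-1,0,-8,0,0,0,0,-1])

```text
time: 40.53
ee_pos: [0.5656, 0.3028, 0.2038]
tcp_rot: [-90.2, -0.1, 98.3]
wrist_force: [0.7, 0.7, -2.5]
opening: 0.0344
```

```bash
python3 -c "
from h import *
st();go([.50,-.02],.21,95);go([.557,-.247],.20,91.4)
c=imaging.camera('scene'); cv2.imwrite('pics/d5.png',cv2.resize(c['pixels'][110:230,220:360],None,fx=5,fy=5,interpolation=cv2.INTER_CUBIC))
c=imaging.camera('top'); z=cloud(c)[...,2]
for x in models.spot_point('chock','top')[:1]: print(x['conf'],px2w(c,*x['location'],z=0).round(3))
"
```

```text
t 40.53 [0.5656 0.3028 0.2038] [-90.2  -0.1  98.3] rack t,w -0.0014 0.0654 F [ 0.67  0.74 -2.48] Frack 0.77 open 0.0344 q [28. 17. 12. 86. -0. 20.]
shift cm [-30.99  -0.69  11.16] turn [0.2 3.3 0.1] rows~ 7.9 | now [0.5656 0.3028 0.2038] [-9.020e+01 -6.000e-02  9.832e+01] q1,q6 [28.2 19.8] F [ 0.67  0.74 -2.48] t 40.53
shift cm [-54.27   0.29   8.81] turn [0.2 6.9 0.1] rows~ 13.2 | now [0.5656 0.3028 0.2038] [-9.020e+01 -6.000e-02  9.832e+01] q1,q6 [28.2 19.8] F [ 0.67  0.74 -2.48] t 40.53
0.68 [ 0.479 -0.439  0.   ]
```

View pics/d5.png

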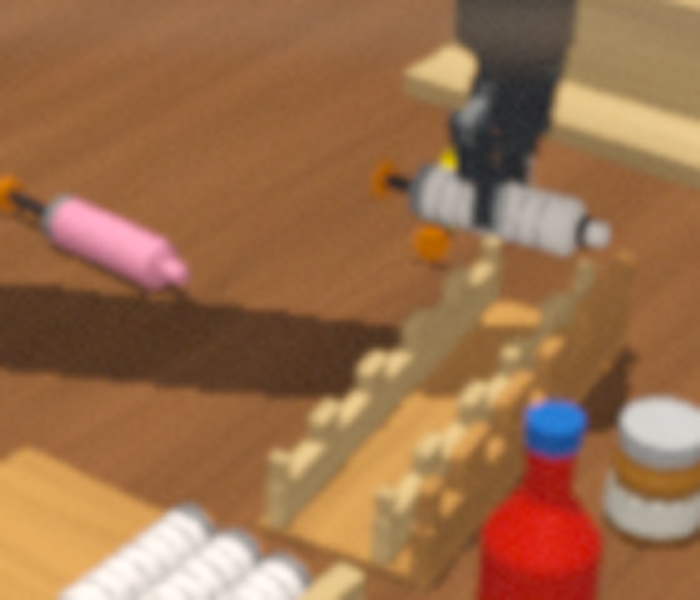

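Emit:
arm_command(rows=[-3,-0.3,1,0,1,0,-1,-7,-0.5,3,0,1.5,0,-1,-11,-0.7,5,0,2,0,-1,-15,-0.7,7,0,2.5,0,-1,-19,-0.7,9,0,3,0,-1,-23,-0.7,10,0,3.3,0,-1,-27,-0.7,11,0,3.3,0,-1,-31,-0.7,11.2,0,3.3,0,-1,-31,-0.7,11.2,0,3.3,0,-1,-31,-0.7,11.2,0,3.3,0,-1])

```text
time: 41.52
ee_pos: [0.4986, -0.0231, 0.2079]
tcp_rot: [-89.9, 0.0, 94.8]
wrist_force: [-0.2, 1.1, -2.8]
opening: 0.0341
```

```bash
python3 -c "
from h import *
st();go([.560,-.247],.15,91.4)
c=imaging.camera('scene'); cv2.imwrite('pics/d6.png',cv2.resize(c['pixels'],(800,600)))
"
```

```text
t 41.52 [ 0.4986 -0.0231  0.2079] [-89.9   0.   94.8] rack t,w -0.1153 -0.2472 F [-0.19  1.11 -2.8 ] Frack -0.03 open 0.0341 q [-3. -3. -8. 84. -0. -7.]
shift cm [-22.82   5.79  -4.25] turn [-0.1  3.4 -0. ] rows~ 5.7 | now [ 0.4986 -0.0231  0.2079] [-8.992e+01  2.000e-02  9.480e+01] q1,q6 [-2.6 -7.4] F [-0.19  1.11 -2.8 ] t 41.52
```

View pics/d6.png

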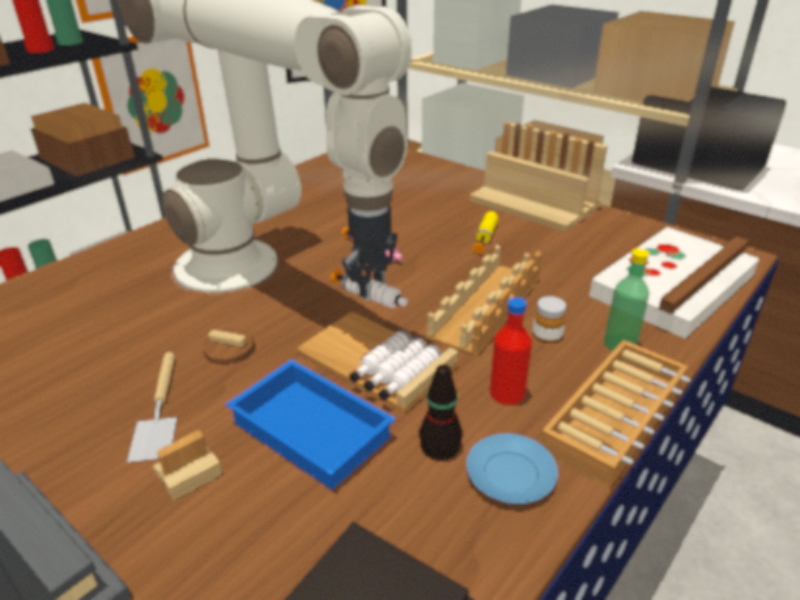

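Emit:
arm_command(rows=[-4,0,-1,0,3.4,0,-1,-8,0,-2,0,3.4,0,-1,-12,0,-3,0,3.4,0,-1,-16,0,-4,0,3.4,0,-1,-20,0,-4.3,0,3.4,0,-1,-22.8,0,-4.3,0,3.4,0,-1,-22.8,3,-4.3,0,3.4,0,-1,-22.8,6,-4.3,0,3.4,0,-1,-22.8,6,-4.3,0,3.4,0,-1,-22.8,6,-4.3,0,3.4,0,-1])

```text
time: 42.4
ee_pos: [0.5616, -0.2421, 0.147]
tcp_rot: [-89.8, -0.1, 91.7]
wrist_force: [-0.3, 0.6, -1.5]
opening: 0.0344
```

```bash
python3 -c "
from h import *
st()
c=imaging.camera('scene'); cv2.imwrite('pics/d7.png',cv2.resize(c['pixels'][200:320,120:280],None,fx=5,fy=5,interpolation=cv2.INTER_CUBIC))
c=imaging.camera('top'); cv2.imwrite('pics/d8.png',cv2.resize(c['pixels'][130:250,300:460],None,fx=5,fy=5,interpolation=cv2.INTER_CUBIC))
"
```

```text
t 42.4 [ 0.5616 -0.2421  0.147 ] [-89.8  -0.1  91.7] rack t,w -0.0851 -0.4731 F [-0.28  0.57 -1.53] Frack -0.19 open 0.0344 q [-23.  13.   2.  79.   0. -25.]
```

View pics/d7.png

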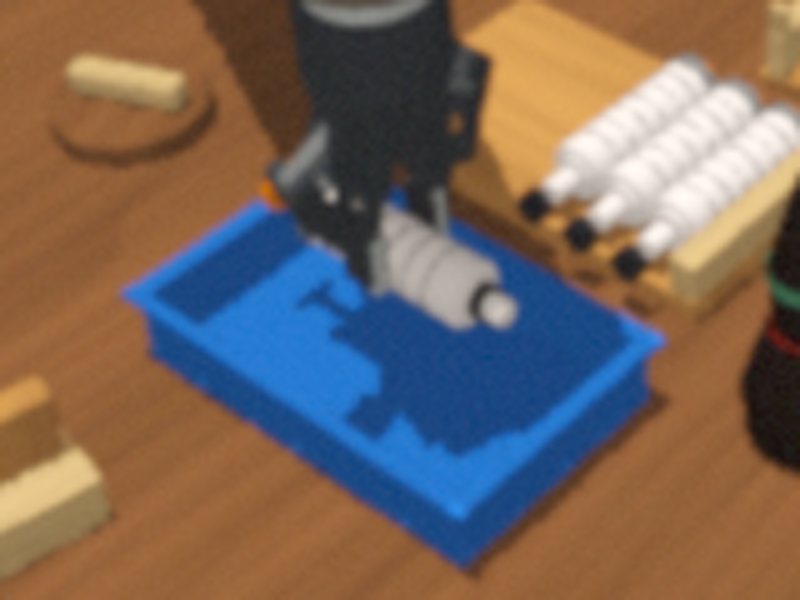

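View pics/d8.png

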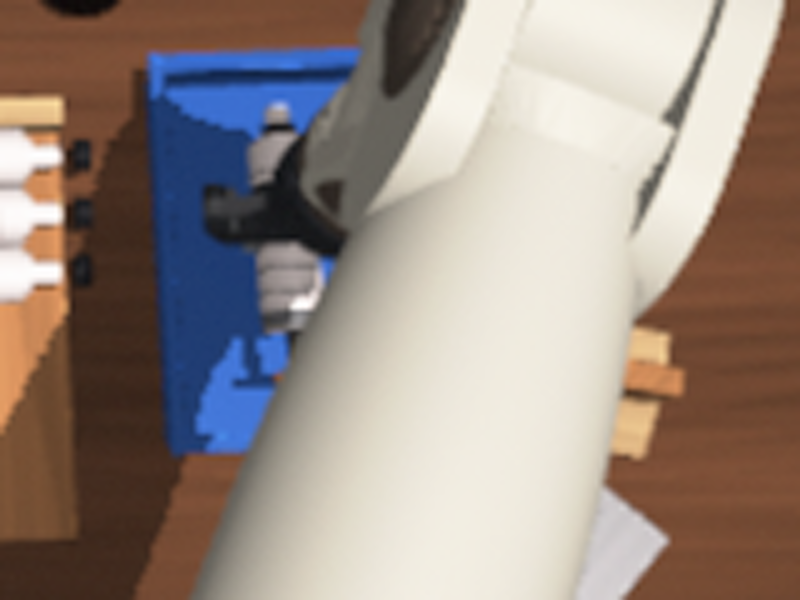

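Emit:
arm_command(rows=[0,3,0,0,0,0,-1,0,5,0,0,0,0,-1,0,5.4,0,0,0,0,-1,0,5.4,0,0,0,0,-1,0,5.4,0,0,0,0,-1])

```text
time: 42.92
ee_pos: [0.5629, -0.2437, 0.097]
tcp_rot: [-90.1, 0.1, 91.7]
wrist_force: [0.1, -0.4, -1.7]
opening: 0.0342
```

Emit:
arm_command(rows=[0,0.2,0,0,0,0,-1,0,0.4,0,0,0,0,-1,0,0.4,0,0,0,0,-1,0,0.4,0,0,0,0,-1])

```text
time: 43.25
ee_pos: [0.5622, -0.2439, 0.0914]
tcp_rot: [-90.0, 0.0, 91.6]
wrist_force: [0.8, -0.3, -1.8]
opening: 0.0342
```

Emit:
arm_command(rows=[0,0.2,0,0,0,0,-1,0,0.2,0,0,0,0,-1])

```text
time: 43.42
ee_pos: [0.562, -0.2438, 0.0887]
tcp_rot: [-90.0, -0.0, 91.6]
wrist_force: [-0.2, 0.0, -1.8]
opening: 0.0341
```

Emit:
arm_command(rows=[0,0.1,0,0,0,0,-1,0,0.2,0,0,0,0,-1,0,0.2,0,0,0,0,-1])

```text
time: 43.67
ee_pos: [0.5619, -0.2438, 0.0866]
tcp_rot: [-90.0, -0.0, 91.6]
wrist_force: [0.4, -0.3, -1.1]
opening: 0.0342
```

```bash
python3 -c "
from h import *
st()
"
```

```text
t 43.67 [ 0.5619 -0.2438  0.0866] [-90.   -0.   91.6] rack t,w -0.0849 -0.4748 F [ 0.37 -0.33 -1.08] Frack 0.32 open 0.0342 q [-23.  15.  -3.  72.  -0. -25.]
```

Emit:
arm_command(rows=[0,0,0,0,0,0,-0.05,0,0,0,0,0,0,0,0,0,0,0,0,0,0.15,0,0,0,0,0,0,0.15,0,0,0,0,0,0,0.15,0,0,0,0,0,0,0.15,0,-2,0,0,0,0,0.15,0,-5,0,0,0,0,0.15,0,-9,0,0,0,0,0.15,0,-12,0,0,0,0,0.15,0,-12,0,0,0,0,0.15,0,-12,0,0,0,0,0.15])

```text
time: 44.67
ee_pos: [0.5628, -0.2441, 0.2093]
tcp_rot: [-90.2, 0.1, 91.6]
wrist_force: [0.3, -0.1, -0.7]
opening: 0.0489
```

```bash
python3 -c "
from h import *
st()
c=imaging.camera('scene'); cv2.imwrite('pics/e1.png',cv2.resize(c['pixels'][200:320,70:280],None,fx=3.8,fy=3.8,interpolation=cv2.INTER_CUBIC))
for n in ('scene','top'):
  if n=='top': c=imaging.camera('top')
  for x in models.spot_point('chock',n)[:2]: print(n,x['conf'],px2w(c,*x['location'],z=0).round(3))
"
```

```text
t 44.67 [ 0.5628 -0.2441  0.2093] [-90.2   0.1  91.6] rack t,w -0.0841 -0.4753 F [ 0.31 -0.07 -0.69] Frack 0.3 open 0.0489 q [-23.  13.   8.  85.   0. -25.]
scene 0.56 [ 0.478 -0.439 -0.   ]
top 0.38 [ 0.75  -0.145  0.   ]
```

View pics/e1.png

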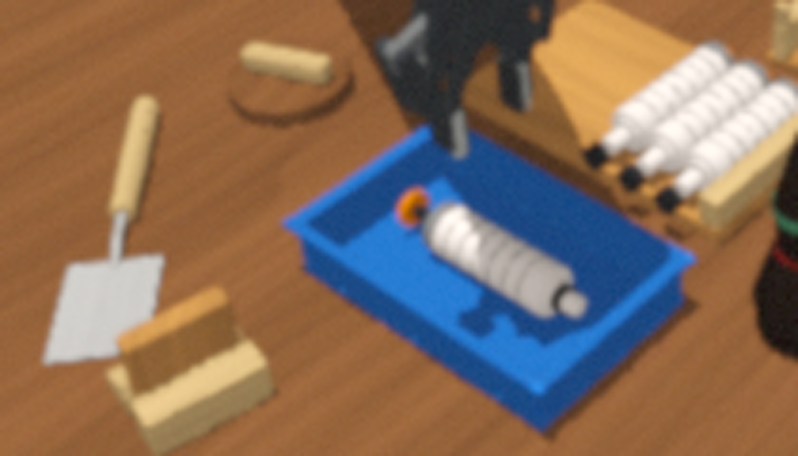

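```bash
python3 -c "
from h import *
for n in ('scene','top'):
    for c in ([imaging.camera(n)] + [dict(np.load(n+'0.npz'))]):
        P=cloud(c); ok=c['z_map']>0; p=P[ok]
        m=(abs(p[:,0]-.48)<.07)&(abs(p[:,1]+.44)<.07)
        q=p[m&(p[:,2]>.066)&(p[:,2]<.08)]; g=p[m&(p[:,2]>.01)&(p[:,2]<.08)]
        if len(q)<10: print(n,len(q)); continue
        r=cv2.minAreaRect((q[:,:2]*1000).astype(np.float32)); r2=cv2.minAreaRect((g[:,:2]*1000).astype(np.float32))
        print(n,len(q),q.mean(0).round(4),np.round(r[0],1),np.round(r[1],1),round(r[2],1),'all',np.round(r2[0],1),np.round(r2[1],1),round(r2[2],1))
go([.479,-.440],.18,-10.5)
"
```

```text
scene 185 [ 0.482  -0.4408  0.0698] [ 481.6 -439.7] [69.9 20.1] 78.9 all [ 478.1 -438.4] [80.4 79.9] 78.6
scene 187 [ 0.482  -0.4403  0.0697] [ 481.2 -439.3] [69.3 21.8] 81.8 all [ 479.4 -439.1] [80.4 78.6] 78.7
top 3
top 141 [ 0.4794 -0.4387  0.0707] [ 479.8 -439.3] [69.7 17.9] 79.1 all [ 464.  -437.5] [ 81.5 103. ] 81.4
shift cm [-19.39   2.55   8.82] turn [-1.000e-01  1.022e+02 -1.000e-01] rows~ 14.3 | now [ 0.5617 -0.2436  0.2055] [-8.988e+01 -5.000e-02  9.165e+01] q1,q6 [-23.4 -25.1] F [-0.14 -0.26  0.07] t 44.97
```

Emit:
arm_command(rows=[-2,0,1,0,7.1,0,0.2,-4,0,2,0,14.2,0,0.2,-6,0,3,0,21.3,0,0.2,-8,0,4,0,28.4,0,0.2,-10,0,5,0,35.5,0,0.2,-12,0,6,0,42.6,0,0.2,-14,0,7,0,49.7,0,0.2,-16,0,8,0,56.8,0,0.2,-18,1,8.7,0,63.9,0,0.2,-19.4,2,8.7,0,71,0,0.2,-19.4,2,8.7,0,78.1,0,0.2,-19.4,2,8.7,0,85.2,0,0.2])

```text
time: 45.97
ee_pos: [0.4798, -0.4408, 0.1848]
tcp_rot: [-89.9, 0.1, 6.0]
wrist_force: [0.2, 0.2, -0.9]
opening: 0.0515
```

Emit:
arm_command(rows=[0,0,0,0,7.1,0,0.2,0,0,0,0,14.2,0,0.2,0,0,0,0,17.3,0,0.2,0,0,0,0,17.3,0,0.2,0,0,0,0,17.3,0,0.2])

```text
time: 46.38
ee_pos: [0.4805, -0.4401, 0.1862]
tcp_rot: [-90.0, 0.1, -10.7]
wrist_force: [0.3, -0.7, -0.1]
opening: 0.0508
```

```bash
python3 -c "
from h import *
st(); go([.4805,-.4395],.112,-11)
c=imaging.camera('scene'); cv2.imwrite('pics/e2.png',cv2.resize(c['pixels'][200:320,70:230],None,fx=5,fy=5,interpolation=cv2.INTER_CUBIC))
"
```

```text
t 46.38 [ 0.4805 -0.4401  0.1862] [-90.    0.1 -10.7] rack t,w -0.1941 -0.6571 F [ 0.34 -0.68 -0.1 ] Frack 0.24 open 0.0508 q [-42.  18.  13.  84.   0.  58.]
shift cm [-0.01  7.42  0.05] turn [-0.   0.3 -0.1] rows~ 1.8 | now [ 0.4805 -0.4401  0.1862] [-8.997e+01  5.000e-02 -1.072e+01] q1,q6 [-42.5  58.2] F [ 0.34 -0.68 -0.1 ] t 46.38
```

View pics/e2.png

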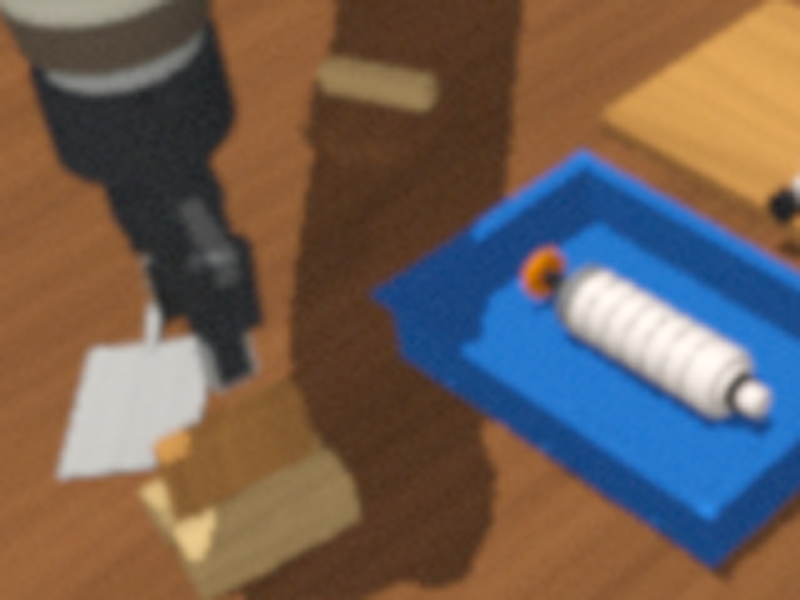

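Emit:
arm_command(rows=[0,3,0,0,0,0,0.2,0,5.5,0,0,0.3,0,0.2,0,7.2,0,0,0.3,0,0.2,0,7.2,0,0,0.3,0,0.2,0,7.2,0,0,0.3,0,0.2])

```text
time: 46.85
ee_pos: [0.4803, -0.4398, 0.1142]
tcp_rot: [-89.9, 0.1, -11.1]
wrist_force: [0.8, -0.0, 0.2]
opening: 0.0512
```

Emit:
arm_command(rows=[0,0,0,0,0,0,-1,0,0,0,0,0,0,-1,0,0,0,0,0,0,-1,0,0,0,0,0,0,-1,0,0,0,0,0,0,-1,0,0,0,0,0,0,-1,0,0,0,0,0,0,-1], force=60)

```text
time: 47.43
ee_pos: [0.4813, -0.4407, 0.1168]
tcp_rot: [-90.1, -0.1, -11.1]
wrist_force: [-0.1, -0.0, 5.9]
opening: 0.0167
```

Emit:
arm_command(rows=[0,-2,0,0,0,0,-1,0,-4,0,0,0,0,-1,0,-6,0,0,0,0,-1,0,-8,0,0,0,0,-1,0,-8,0,0,0,0,-1,0,-8,0,0,0,0,-1])

```text
time: 47.93
ee_pos: [0.481, -0.4406, 0.1959]
tcp_rot: [-90.1, -0.1, -11.1]
wrist_force: [-0.2, -0.6, -2.6]
opening: 0.0169
```

```bash
python3 -c "
from h import *
bst(); go(rp(-.060,0,BO,BYAW),.195,BYAW)
c=imaging.camera('scene'); cv2.imwrite('pics/e3.png',cv2.resize(c['pixels'][200:320,70:230],None,fx=5,fy=5,interpolation=cv2.INTER_CUBIC))
"
```

```text
t 47.93 [ 0.481  -0.4406  0.1959] [-90.1  -0.1 -11.1] board x,y -0.0459 -0.3952 F [-0.23 -0.62 -2.59] open 0.0169
shift cm [-9.700e+00  2.000e-02  3.834e+01] turn [  0.1 -12.1   0.1] rows~ 9.5 | now [ 0.481  -0.4406  0.1959] [-90.07  -0.11 -11.14] q1,q6 [-42.5  58.7] F [-0.23 -0.62 -2.59] t 47.93
```

View pics/e3.png

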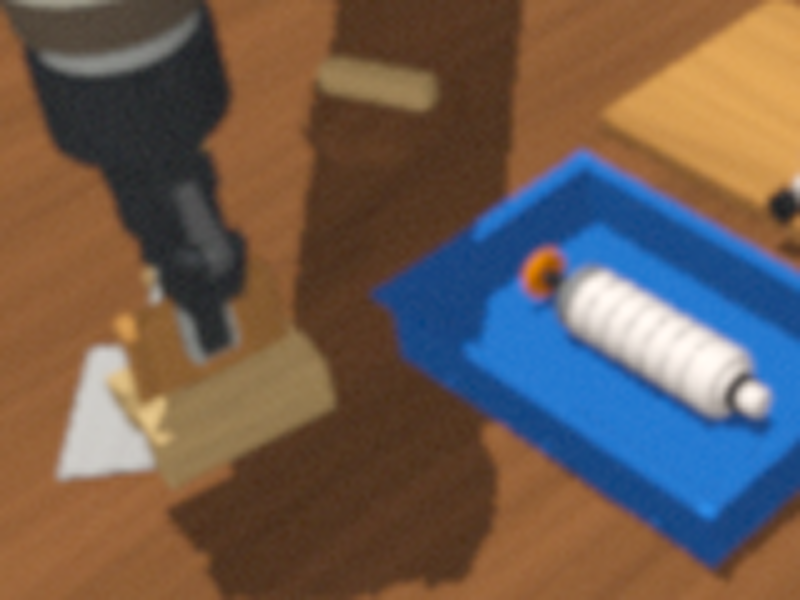

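Emit:
arm_command(rows=[-1,0,4,0,-2,0,-1,-2,0,8,0,-4,0,-1,-3,0,12,0,-6,0,-1,-4,0,16,0,-8,0,-1,-5,0,20,0,-10,0,-1,-6,0,24,0,-12.1,0,-1,-7,0,28,0,-12.1,0,-1,-8.5,0,32,0,-12.1,0,-1,-9.7,0,36,0,-12.1,0,-1,-9.7,0,38.3,0,-12.1,0,-1,-9.7,0,38.3,0,-12.1,0,-1,-9.7,0,38.3,0,-12.1,0,-1])

```text
time: 48.98
ee_pos: [0.4591, -0.0445, 0.1935]
tcp_rot: [-90.0, 0.1, 1.1]
wrist_force: [0.2, 0.1, -3.3]
opening: 0.017
```

```bash
python3 -c "
from h import *
bst(); go(rp(-.060,0,BO,BYAW),.140,BYAW)
c=imaging.camera('scene'); cv2.imwrite('pics/e4.png',cv2.resize(c['pixels'][150:280,170:330],None,fx=4.6,fy=4.6,interpolation=cv2.INTER_CUBIC))
"
```

```text
t 48.98 [ 0.4591 -0.0445  0.1935] [-90.    0.1   1.1] board x,y -0.0609 0.0012 F [ 0.19  0.13 -3.33] open 0.017
shift cm [ 0.1   5.35 -0.12] turn [-0.   0.1 -0.1] rows~ 1.3 | now [ 0.4591 -0.0445  0.1935] [-89.99   0.1    1.12] q1,q6 [-5.5 83.3] F [ 0.19  0.13 -3.33] t 48.98
```

View pics/e4.png

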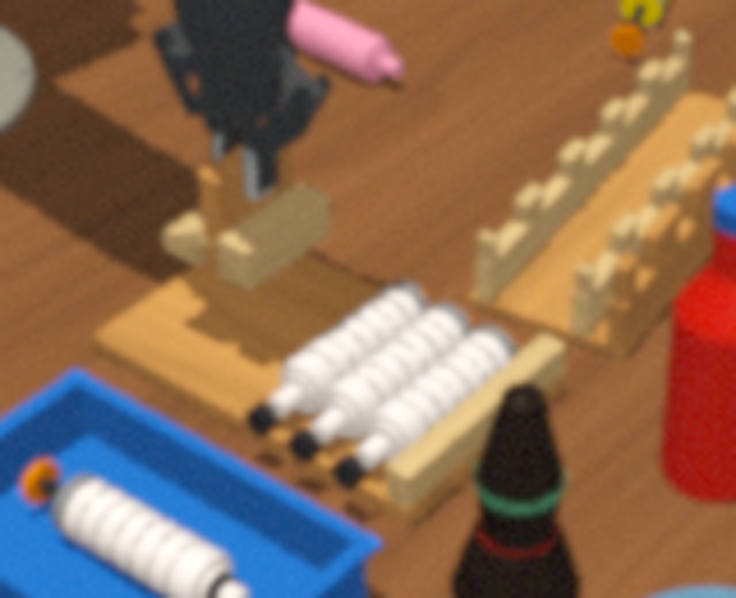

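Emit:
arm_command(rows=[0,2.5,0,0,0,0,-1,0,4.5,0,0,0,0,-1,0,5.3,0,0,0,0,-1,0,5.3,0,0,0,0,-1,0,5.3,0,0,0,0,-1])

```text
time: 49.45
ee_pos: [0.4594, -0.0464, 0.1418]
tcp_rot: [-90.0, 0.1, 0.9]
wrist_force: [-0.6, -0.1, -1.1]
opening: 0.017
```

Emit:
arm_command(rows=[0,0.3,0,0,0,0,-1,0,0.5,0,0,0,0,-1,0,0.5,0,0,0,0,-1])

```text
time: 49.7
ee_pos: [0.4598, -0.0459, 0.1372]
tcp_rot: [-90.0, -0.0, 0.9]
wrist_force: [0.0, -0.7, -2.1]
opening: 0.0168
```

```bash
python3 -c "
from h import *
bst()
c=imaging.camera('scene'); cv2.imwrite('pics/e5.png',cv2.resize(c['pixels'][150:280,170:330],None,fx=4.6,fy=4.6,interpolation=cv2.INTER_CUBIC))
"
```

```text
t 49.7 [ 0.4598 -0.0459  0.1372] [-90.   -0.    0.9] board x,y -0.0602 -0.0002 F [ 0.05 -0.74 -2.13] open 0.0168
```

View pics/e5.png

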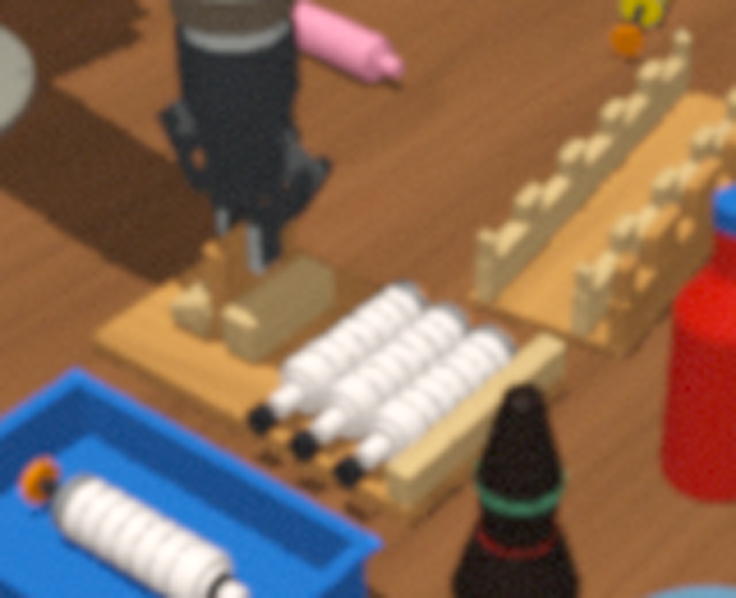

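Emit:
arm_command(rows=[0,0.2,0,0,0,0,-1,0,0.4,0,0,0,0,-1,0,0.4,0,0,0,0,-1])

```text
time: 50.0
ee_pos: [0.4594, -0.0457, 0.1326]
tcp_rot: [-90.0, 0.0, 1.0]
wrist_force: [-0.5, -0.0, -2.4]
opening: 0.0168
```

Emit:
arm_command(rows=[0,0.1,0,0,0,0,-1,0,0.2,0,0,0,0,-1,0,0.2,0,0,0,0,-1])

```text
time: 50.25
ee_pos: [0.4596, -0.0456, 0.1317]
tcp_rot: [-90.0, -0.0, 1.0]
wrist_force: [-4.1, 0.4, 5.8]
opening: 0.0171
```

```bash
python3 -c "
from h import *
bst()"
```

```text
t 50.25 [ 0.4596 -0.0456  0.1317] [-90.  -0.   1.] board x,y -0.0605 0.0 F [-4.13  0.42  5.83] open 0.0171
```

Emit:
arm_command(rows=[0.5,-0.1,0,0,0,0,-1,1.0,-0.1,0,0,0,0,-1,1.5,-0.1,0,0,0,0,-1,2.0,-0.1,0,0,0,0,-1,2.5,-0.1,0,0,0,0,-1,2.9,-0.1,0,0,0,0,-1,3.2,-0.1,0,0,0,0,-1,3.2,-0.1,0,0,0,0,-1])

```text
time: 50.92
ee_pos: [0.4922, -0.0452, 0.1318]
tcp_rot: [-90.0, -0.0, 1.0]
wrist_force: [0.2, -0.1, -1.5]
opening: 0.0168
```

Emit:
arm_command(rows=[0.1,0,0,0,0,0,-1,0.2,0,0,0,0,0,-1,0.2,0,0,0,0,0,-1])

```text
time: 51.17
ee_pos: [0.4933, -0.0451, 0.1318]
tcp_rot: [-90.0, 0.0, 1.0]
wrist_force: [-0.8, 0.5, -0.9]
opening: 0.0168
```

```bash
python3 -c "
from h import *
bst()
c=imaging.camera('scene'); cv2.imwrite('pics/e6.png',cv2.resize(c['pixels'][150:280,170:330],None,fx=4.6,fy=4.6,interpolation=cv2.INTER_CUBIC))
"
```

```text
t 51.17 [ 0.4933 -0.0451  0.1318] [-90.   0.   1.] board x,y -0.0267 -0.0 F [-0.81  0.46 -0.89] open 0.0168
```

View pics/e6.png

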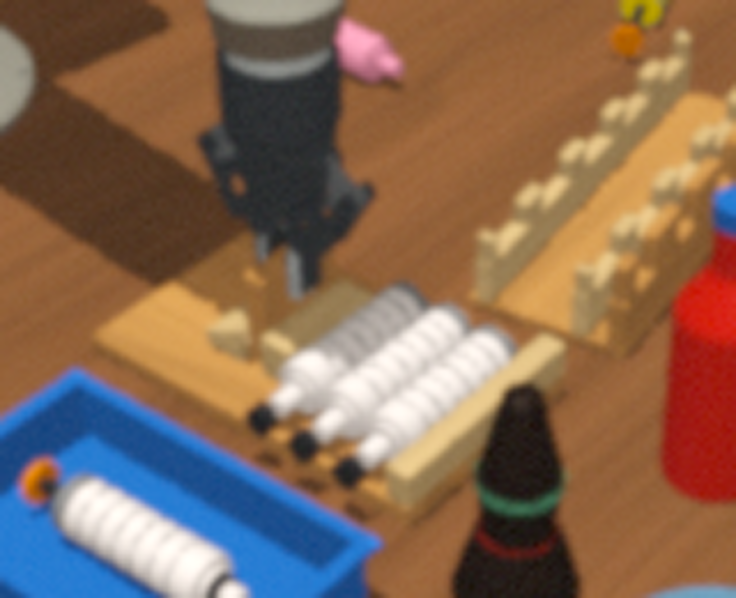

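Emit:
arm_command(rows=[0.1,0.05,0,0,0,0,-1,0.2,0.05,0,0,0,0,-1,0.2,0.05,0,0,0,0,-1])

```text
time: 51.47
ee_pos: [0.4939, -0.0451, 0.1319]
tcp_rot: [-90.0, 0.2, 0.9]
wrist_force: [-13.9, 0.8, 11.8]
opening: 0.0171
```

Emit:
arm_command(rows=[0.1,0,0,0,0,0,-1,0.2,0,0,0,0,0,-1,0.2,0,0,0,0,0,-1])

```text
time: 51.72
ee_pos: [0.4944, -0.0451, 0.1321]
tcp_rot: [-90.0, 0.4, 0.9]
wrist_force: [-24.4, -0.2, 21.0]
opening: 0.0169
```

```bash
python3 -c "
from h import *
bst()"
```

```text
t 51.72 [ 0.4944 -0.0451  0.1321] [-90.    0.4   0.9] board x,y -0.0256 -0.0 F [-24.41  -0.24  20.95] open 0.0169
```

Emit:
arm_command(rows=[-0.15,-0.1,0,0,0,0,-1,-0.25,-0.15,0,0,0,0,-1,-0.25,-0.15,0,0,0,0,-1])

```text
time: 51.97
ee_pos: [0.4938, -0.0451, 0.1323]
tcp_rot: [-90.0, 0.2, 0.9]
wrist_force: [-6.3, -1.5, -0.5]
opening: 0.0173
```

```bash
python3 -c "
from h import *
bst()"
```

```text
t 51.97 [ 0.4938 -0.0451  0.1323] [-90.    0.2   0.9] board x,y -0.0262 -0.0001 F [-6.26 -1.47 -0.49] open 0.0173
```

Emit:
arm_command(rows=[0,0.05,0,0,0,0,-0.8,0,0.05,0,0,0,0,-0.6,0,0.05,0,0,0,0,-0.4,0,0.05,0,0,0,0,-0.3,0,0.05,0,0,0,0,-0.3,0,0.05,0,0,0,0,-0.3])

```text
time: 52.47
ee_pos: [0.4954, -0.0451, 0.1327]
tcp_rot: [-90.0, -0.1, 1.0]
wrist_force: [-1.4, -0.1, -0.2]
opening: 0.03
```

```bash
python3 -c "
from h import *
bst()"
```

```text
t 52.47 [ 0.4954 -0.0451  0.1327] [-90.   -0.1   1. ] board x,y -0.0246 -0.0001 F [-1.38 -0.08 -0.17] open 0.03
```

Emit:
arm_command(rows=[-0.1,-1,0,0,0,0,-0.3,-0.1,-3,0,0,0,0,-0.3,-0.1,-6,0,0,0,0,-0.3,-0.1,-10,0,0,0,0,-0.3,-4,-12,0,0,0,0,-0.3,-8,-12,4,0,0,0,-0.3,-12,-12,8,0,0,0,-0.3,-14,-12,12,0,0,0,-0.3,-16,-12,16,0,0,0,-0.3,-16,-12,20,0,0,0,-0.3,-16,-12,24,0,0,0,-0.3,-16,-12,24,0,0,0,-0.3])

```text
time: 53.47
ee_pos: [0.3299, 0.1946, 0.2538]
tcp_rot: [-89.9, -0.1, 1.0]
wrist_force: [0.6, -0.4, -0.3]
opening: 0.0301
```

```bash
python3 - <<'E'
from h import *
bst()
c=imaging.camera('scene'); cv2.imwrite('pics/f1.png',cv2.resize(c['pixels'],(800,600)));np.savez('scene3.npz',**c)
c=imaging.camera('top'); np.savez('top3.npz',**c); cv2.imwrite('pics/f2.png',cv2.resize(c['pixels'],(800,600)))
cv2.imwrite('pics/f3.png',cv2.resize(c['pixels'][130:250,240:400],None,fx=5,fy=5,interpolation=cv2.INTER_CUBIC))
P=cloud(c); p=P[c['z_map']>0]; ex,ey=ax(BYAW); d=p[:,:2]-BO; x=d@ex; y=d@ey
for k in (-.04,-.02,0,.02,.04):
    m=(abs(y-k)<.01)&(abs(x)<.12); 
    h=[(round(b*1000),round(np.median(p[m&(abs(x-b)<.003),2])*1000)) for b in np.arange(-.07,.12,.006) if (m&(abs(x-b)<.003)).sum()>2]
    print(k,h)
E
```

```text
t 53.47 [0.3299 0.1946 0.2538] [-89.9  -0.1   1. ] board x,y -0.1859 0.2425 F [ 0.6  -0.4  -0.25] open 0.0301
-0.04 [(-70, 16), (-64, 28), (-58, 31), (-52, 34), (-46, 36), (-40, 37), (-34, 40), (-28, 17), (-22, 16), (-16, 18), (-10, 46), (-4, 42), (2, 43), (8, 38), (14, 46), (20, 49), (26, 52), (32, 50), (38, 47), (44, 41), (50, 46), (56, 51), (62, 51), (68, 49), (74, 48), (80, 39), (86, 47), (92, 52), (98, 51), (104, 50), (110, 47), (116, 42)]
-0.02 [(-70, 16), (-64, 30), (-58, 32), (-52, 35), (-46, 38), (-40, 41), (-34, 81), (-28, 86), (-22, 85), (-10, 46), (-4, 44), (2, 45), (8, 43), (14, 46), (20, 50), (26, 50), (32, 50), (38, 47), (44, 40), (50, 45), (56, 49), (62, 51), (68, 49), (74, 46), (80, 35), (86, 46), (92, 50), (98, 50), (104, 51), (110, 48), (116, 41)]
0 [(-70, 15), (-64, 30), (-58, 32), (-52, 34), (-46, 37), (-40, 40), (-34, 80), (-28, 85), (-22, 85), (-10, 45), (-4, 47), (2, 47), (8, 42), (14, 46), (20, 51), (26, 50), (32, 49), (38, 47), (44, 36), (50, 48), (56, 50), (62, 53), (68, 51), (74, 45), (80, 38), (86, 48), (92, 51), (98, 51), (104, 50), (110, 48), (116, 40)]
0.02 [(-70, 15), (-64, 28), (-58, 32), (-52, 36), (-46, 38), (-40, 40), (-34, 77), (-28, 86), (-22, 85), (-16, 83), (-10, 46), (-4, 46), (2, 47), (8, 44), (14, 47), (20, 50), (26, 50), (32, 50), (38, 46), (44, 40), (50, 45), (56, 51), (62, 51), (68, 49), (74, 50), (80, 41), (86, 47), (92, 51), (98, 52), (104, 50), (110, 47), (116, 40)]
0.04 [(-70, 15), (-64, 18), (-58, 23), (-52, 20), (-46, 19), (-40, 15), (-34, 35), (-28, 16), (-22, 17), (-16, 21), (-10, 19), (-4, 19), (2, 25), (8, 40), (14, 47), (20, 52), (26, 51), (32, 51), (38, 45), (44, 39), (50, 47), (56, 50), (62, 52), (68, 50), (74, 46), (80, 40), (86, 46), (92, 50), (98, 52), (104, 51), (110, 46), (116, 40)]
```

View pics/f1.png

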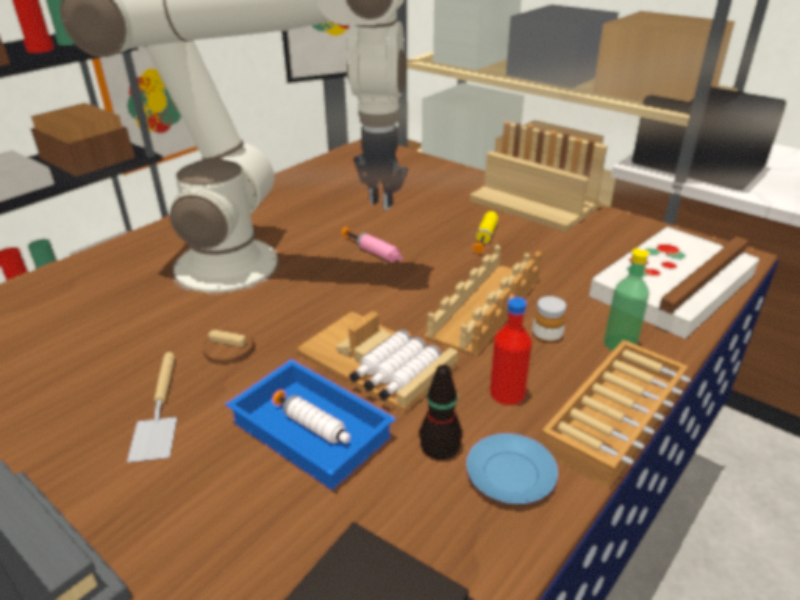

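View pics/f3.png

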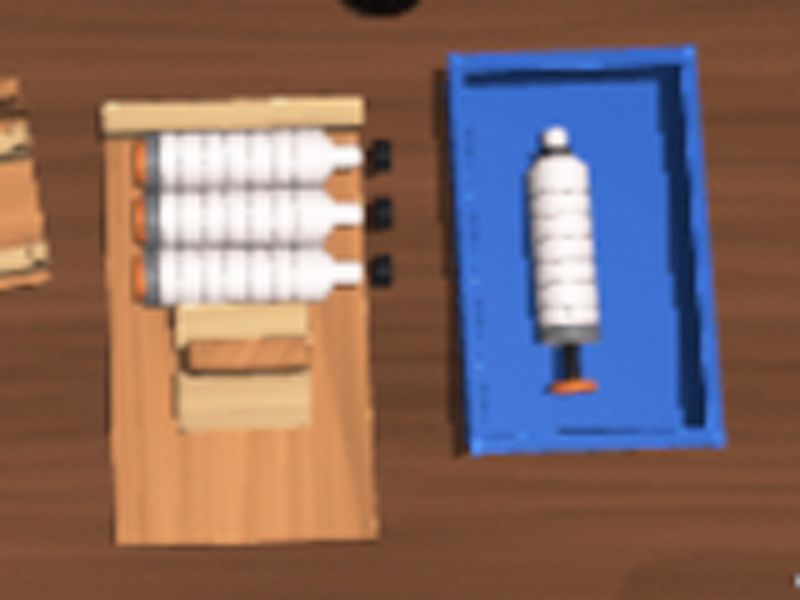

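```bash
python3 - <<'E'
from h import *
c=dict(np.load('scene3.npz'))
cv2.imwrite('pics/f4.png',cv2.resize(c['pixels'][195:260,190:295],None,fx=7.6,fy=7.6,interpolation=cv2.INTER_CUBIC))
P=cloud(c); p=P[c['z_map']>0]; ex,ey=ax(BYAW); d=p[:,:2]-BO; x=d@ex; y=d@ey
m=(abs(y)<.06)&(x>-.08)&(x<.12)&(p[:,2]>.01)
g=m&(p[:,2]>.081)&(x<0)
print('grip top',x[g].min().round(4),x[g].max().round(4),np.median(x[g]).round(4),'y',np.percentile(y[g],[3,97]).round(4))
for k in (-.03,-.02,0,.02):
    mm=(abs(y-k)<.008)
    print(k,[(round(b*1000),round(np.median(p[mm&(abs(x-b)<.002),2])*1000)) for b in np.arange(-.012,.05,.003) if (mm&(abs(x-b)<.002)).sum()>1])
E
```

```text
grip top -0.0359 -0.0149 -0.0235 y [-0.033   0.0322]
-0.03 [(-12, 41), (-9, 45), (-6, 42), (-3, 45), (0, 46), (3, 45), (6, 44), (9, 43), (15, 47), (21, 50), (24, 50), (27, 51), (30, 50), (33, 50), (36, 47), (39, 45), (42, 42), (45, 40)]
-0.02 [(-12, 45), (-9, 45), (-6, 46), (-3, 45), (0, 46), (3, 45), (6, 45), (9, 44), (18, 49), (21, 50), (24, 50), (27, 52), (30, 51), (33, 52), (36, 49), (39, 47), (42, 44), (45, 41)]
0 [(-12, 46), (-9, 44), (-6, 44), (-3, 47), (0, 47), (3, 46), (6, 45), (9, 44), (12, 44), (15, 46), (21, 51), (24, 50), (27, 51), (30, 51), (33, 49), (36, 48), (39, 46), (42, 43), (45, 42)]
0.02 [(-12, 46), (-9, 46), (-6, 45), (-3, 46), (0, 46), (3, 47), (6, 45), (9, 43), (12, 45), (18, 47), (21, 49), (24, 53), (27, 52), (30, 52), (33, 50), (36, 50), (39, 46), (42, 43), (45, 42)]
```

View pics/f4.png

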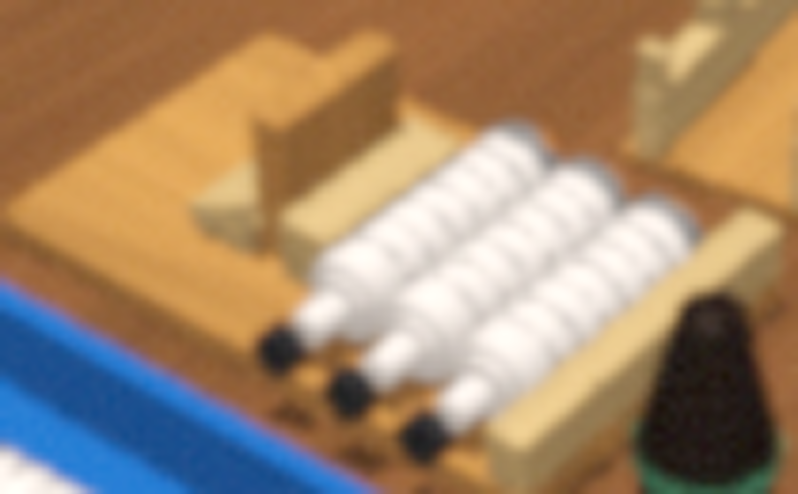

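```bash
python3 -c "
from h import *
c=imaging.camera('scene'); o=dict(np.load('scene3.npz'))
print(np.abs(c['pixels'][195:325,70:295].astype(int)-o['pixels'][195:325,70:295]).mean())
print(bot.job_done())"
```

```text
1.4123760683760684
the job is handed in; nothing more can be done
None
```

I pushed all four syringes that were there, sorted them, set the chock and handed the job in at about 53.5 s.

- **Plungers:** Three slid at a steady 4–5 N and were pushed to the hard stop. The second from the left stuck: its force climbed 8 → 10 → 13 N near pad x ≈ −0.09 m. I stopped there and left it where it stuck.
- **Placing:** The three free ones lie on the board parallel to the fence and touching each other, rolled against the fence with 8–13 N at the end. The sticking one lies in the blue tub with its plunger still drawn out. The chock's nose was pushed against the last syringe with about 24 N, then released.
- **Last checks:** The final pictures and depth data put the row's axes at about 98, 62 and 28 mm (99, 63 and 27 in a snug row), with no visible gap at the chock. By the pictures alone, the three pads look flush with their rings. A second picture just before hand-in showed the same area unchanged.
- **Disagreement:** My first estimate of positions along the rack was about 3 mm off from where the plungers reached their hard stop, so I corrected for it. I saw no failed check, grip slip or knock to the chock.

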